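# Vacuum leak check of a specimen cup

## Task

Check the red-lidded specimen cup for leaks before it is shipped: stand it in the middle of the leak tester's round metal seat, put the clear bell over it so that the bell's rim sits down flat on the black gasket all round, and only then pull the spring-return pump handle out until its red pointer stands over the green clip on the scale. Finish while still gripping the handle and holding the pointer there; the handle runs back by itself if let go. Leave the green clip as it is set, and the other things on the worktop where they are.

Things in the scene. Friction and masses are not known exactly. Their poses are not given: they have to be found in the camera images.
- red_cup_center (a point): centre (half-way up, 37 mm above its underside) of the specimen cup with the red screw lid: whitish translucent body up to 60 mm in diameter, lid 65 mm in diameter and 14 mm high, 74 mm tall in all, about 35 g; z is up when it stands. It stands on the worktop; it and the yellow-lidded cup may have changed places
- red_cup: the same red-lidded cup; origin at the centre of its underside. Beyond the place farther left stands a fixed bench centrifuge, 166 mm high, its nearest corner at about x 0.55, y 0.475 m: there grip with the fingers closing across the line of sight from the robot, not along it
- yellow_cup_center (a point): centre of a specimen cup of the same shape with a yellow lid; not part of the job, leave it
- leak_tester: the fixed bench leak tester; origin on the worktop below its middle, its z up. White base 150 (x) by 422 (y) mm (from -267 to +155 mm in y), 22 mm high; seat at its +y end, pump lying along its y axis with the handle at the -y end (robot's right), small round vacuum gauge (top 95 mm high) on its +x side beside the barrel; the gauge needle follows the pump. The whole tester starts shifted and turned about z
- seat (a point): centre of the top of the round metal seat of the leak tester, 32 mm above the worktop; axes as the tester's. The seat is a boss 92 mm in diameter (87 mm at its chamfered top edge) and 6 mm high that rises from a black rubber gasket disc of 126 mm diameter; the gasket's top is 6 mm below this point
- bell: clear round bell, open below, blue foot ring and black knob, 110 mm outside diameter, 97.5 mm inside diameter, 90 mm high inside, 134 mm high with its knob, about 250 g; origin at the centre of its open rim, z up. It stands on the worktop, rim down, to the robot's right. Seated, its rim lies on the gasket round the boss, 6 mm below the seat's top (about 2.5 mm play all round)
- bell_knob (a point): centre of the upright cylindrical grip of the bell's knob, 122 mm above the rim; knob 25 mm in diameter, from 112 to 134 mm above the rim
- bell_rim (a point): centre of the bell's open rim (lower edge)
- pump_rod (a joint): how far the pump handle is pulled out, m: 0 at rest against its stop, up to 0.09; it moves straight along the tester's -y axis. A spring pulls it back in: about 4.5 N at rest, growing by 1 N per 10 mm, about 10 N at the mark
- pump_handle: the D-shaped pump handle (with red pointer) on the piston rod, about 0.22 kg with the rod: level grip bar, two side arms and a crosshead; axes as the tester's
- handle_grip (a point): middle of the handle's round black grip bar, 62 mm above the worktop; bar 16 mm in diameter, running along the tester's x axis, 74 mm free between the side arms; towards the barrel 39 mm is free behind the bar, before it all is free. It can be gripped from above with the fingers closing along the tester's y axis; moves with the handle
- pointer (a point): tip of the red pointer that juts from the handle's robot-side arm over the scale rail, 62 mm above the worktop; moves with the handle
- set_clip (a joint): where the green clip is set on the scale rail: the pull of the pump handle (m, 0.045 to 0.075) that brings the pointer exactly over the clip's middle. It is stiff and is to be left as it is
- set_mark (a point): point over the middle of the green clip, level with the pointer; the clip is 12 mm wide along the rail (the tester's y axis), the pointer belongs over it: along y within 6 mm of this point. Rail on the tester's -x (robot) side, 54 mm high
- timer_mid (a point): bench timer, 64x68x21 mm, light with three keys, point at its middle; near the front edge, leave it
- marker_mid (a point): felt marker with blue cap, 11x132x13 mm, point at its middle; near the front edge, leave it
Things that resemble listed ones, but are neither listed nor needed, are in the scene too. Several things have the shape of the red_cup; the one meant has the colours described above.

How it is judged:
On the way, in this order (a step that is already met when the one before it is completed fails the run):
1. the red-lidded cup stands upright on the middle of the seat, let go (horizontal distance between red_cup_center and seat below 0.015 m and z of red_cup_center in the frame of seat between 0.032 and 0.042 m and angle between red_cup_center's own z axis and vertical below 0.08 rad and contact force between the fingers and red_cup below 0.3 N), for 0.2 s.
2. the bell is seated on the gasket over the cup, let go (horizontal distance between red_cup_center and seat below 0.015 m and z of red_cup_center in the frame of seat between 0.032 and 0.042 m and angle between red_cup_center's own z axis and vertical below 0.08 rad and horizontal distance between bell_rim and seat below 0.006 m and z of bell_rim in the frame of seat below -0.003 m and angle between bell_rim's own z axis and vertical below 0.05 rad and contact force between the fingers and bell below 0.3 N), for 0.2 s.
3. the pump handle is held with its pointer over the green clip (horizontal distance between bell_rim and seat below 0.006 m and z of bell_rim in the frame of seat below -0.003 m and angle between bell_rim's own z axis and vertical below 0.05 rad and y of pointer in the frame of set_mark between -0.006 and 0.006 m and contact force between the fingers and pump_handle above 2 N and velocity of joint pump_rod between -0.01 and 0.01 m/s), for 0.3 s.
At the end, for the whole second after the job is handed in: Red-lidded cup upright within 15 mm of the seat's centre; bell level on the gasket over it (centred within 6 mm, down to within 3 mm), not touched; fingers hold the pump handle (over 2 N), still, with the pointer within 6 mm of the green clip's middle along the scale (all of step 3 and horizontal distance between red_cup_center and seat below 0.015 m and z of red_cup_center in the frame of seat between 0.032 and 0.042 m and angle between red_cup_center's own z axis and vertical below 0.08 rad and contact force between the fingers and bell below 0.3 N); the arm keeps its last pose, push and grip.
It fails at once if the pump handle is pulled (over 15 mm) while the bell is not seated (value of joint pump_rod above 0.015 m and not (horizontal distance between bell_rim and seat below 0.006 m and z of bell_rim in the frame of seat below -0.003 m and angle between bell_rim's own z axis and vertical below 0.05 rad)).
It fails at once if the red-lidded cup or the bell is tipped over (angle between any of red_cup_center, bell_rim's own z axis and vertical above 0.7 rad).
It fails at once if the green clip is shifted by more than 5 mm (distance of set_mark from where it was at the start of the episode above 0.005 m).
It fails at once if the yellow-lidded cup, the timer or the marker is moved by more than 30 mm (distance of any of yellow_cup_center, timer_mid, marker_mid from where it was at the start of the episode above 0.03 m).
It also fails if it takes over 64 s, if anything falls off the work surface, if the arm or the gripper's body presses on something with over 40 N, if the wrist force passes 120 N, or if a joint passes its speed limit or range.

## Robot

A 7-joint arm with a two-finger parallel gripper is mounted at the origin on a cart in front of the work surface, level with it; the furniture and walls round the work are solid. World frame = base frame: x ahead of the robot, y to its left, z up, the work surface at z = 0. Lengths are in m, angles in rad, forces in N, time in s.
With the tool pointing down it reaches from about 0.4 to 0.875 m from the base axis. Payload 6.5 kg.
Tool frame: the origin (TCP) lies at the very end of the fingers, on their centre line; the grasp point (between the pads) lies 19 mm behind it; y points along the fingers, x is the direction in which the jaws open and shut, and the axes are right-handed (so a half turn about y gives the same grasp; the last joint's range is limited). The gripper opens to 88 mm and grips with 3 to 60 N. Pads are 18 mm wide; open, the fingers measure 123 mm over their backs; the gripper's body (75 mm by 187 mm) begins 45 mm behind the grasp point.
Start: joints at [1.212, 0.536, -0.004, 1.538, 0.003, 1.067, -0.071], TCP at [0.188, -0.622, 0.239] pointing down, gripper open.
Joint ranges: [-2.7, 2.7], [-0.37, 2.16], [-1.27, 1.26], [0.24, 2.4], [-1.31, 4.45], [0.19, 1.91], [-2.76, 2.76]. Speed limits (rad/s): [2.39, 2.39, 3.14, 3.14, 3.14, 3.14, 3.14].

## Interface

Orientations are given as a unit quaternion [x, y, z, w].
In Python, from workcell import robot gives the robot as it stands.
- The arm moves only by the tool arm_command, never from a script. Its argument "series" is one flat list of numbers, 6 for each row, row after row: the shift along the tool's x, y, z in m, then the turn, a rotation vector about the tool's x, y, z in degrees. A call has 1 to 12 rows; each row shifts and turns the pose as measured when the row begins, along the tool's axes as they then stand; what a row does not reach is not made up. A row lasts 1/10 s, in which the tool goes at most 50 mm and 8.59 degrees, less where a joint would pass 70% of its speed; a pose out of reach is approached as far as the arm can. A call is refused whole if a number of a shift passes 0.05 or a number of a turn 8.59, either way. A call with a gripper value outside its range is refused whole. "fingers" is the closure, from -1 (fully open) to 1 (shut), so that 0 is half open, set as the call begins (left out, the last holds). The fingers move at their own pace and stop on an object; "squeeze" is the grip in N (left out, the last holds). Time passes only in rows, so rows that do not move let the fingers close. It gives the time, the measured TCP pose, the force and the opening at its end, in the units of the state.
- robot.state(): the state, without advancing time (a new reading comes with each control period).
- robot.snapshot(name): name is "scene" or "side" or "wrist"; returns the picture (400x640x3 uint8, red, green, blue); there is no depth.
- robot.camera_info(name): a dict with "vfov" (degrees; the focal length in pixels is half the picture's height over the tangent of half this angle, whatever the lens; pixels are square), "cx", "cy" (the principal point, pixels), "D" ([k1, k2, p1, p2, k3] as OpenCV has them; the pictures are not rectified), "T" (4x4, takes a point from camera to world coordinates); the wrist camera has in their place "tool_from_camera" (4x4, takes a point from camera to tool coordinates, whose origin is the TCP and whose axes are the tool frame's). Camera axes: x right, y down, z forward; pixel columns grow to the right and rows downward; lengths in m; the calibration is good to about 2 mm. A picture is of the moment at which its call begins: read the wrist's pose just before it. camera_info takes no time and is no camera call.
- robot.job_done(): hands the job in, once; it reports no verdict.
The state is a dict: "clock": time; "q": joint angles; "joint_vel": joint speeds; "joint_efforts": joint torques, N m; "tcp_pos": TCP position; "eef_rot": TCP orientation; "force": force on the tool from outside, world axes, zero at the start; "wrist_torque": the same for the moment, N m; "gripper_width": finger opening in m.
Only numpy, scipy, OpenCV 4.12 (cv2) and the standard library are available. Lean on these libraries where they do the work, as an engineer would, in place of code of your own. Each camera call takes 0.05 s, during which the arm holds its last target.

## Working session

There is one attempt and no reset: what is moved stays moved. The work goes in short steps, Python scripts to look and compute and a tool call to move; the robot and the scene stay as the last step left them, time stands still between calls to the robot, and variables do not carry over. Pictures are saved under pics/ and viewed, and the job is handed in when it is done.

Besides the shell and the picture viewer there is one more tool, called after "Request:" as name(argument=value, ...) on one line, values as JSON. arm_command: Moves the arm, as the interface text tells. Its arguments: {"type":"object","properties":{"series":{"type":"array","items":{"type":"number"}},"fingers":{"type":"number"},"squeeze":{"type":"number"}},"required":["series"]}

```bash
ls; mkdir -p pics; python3 - <<'E'
from workcell import robot
import cv2
print(robot.state())
for n in ["scene","side","wrist"]:
    i=robot.camera_info(n); print(n,i)
for n in ["scene","side"]:
    cv2.imwrite(f"pics/{n}0.png",robot.snapshot(n)[:,:,::-1])
E
```

```text
pics
{'clock': 0.0, 'q': array([ 1.2118155 ,  0.53714062, -0.00442375,  1.53885191,  0.00257693,
        1.0673092 , -0.07119704]), 'joint_vel': array([ 0.00120734,  0.00198007, -0.00027768, -0.00103937, -0.00102081,
        0.00036951,  0.00084607]), 'joint_efforts': array([-4.73018517e-04, -5.70996165e+01,  9.90827680e-01, -2.51610553e+01,
       -5.62149833e-02,  1.80377718e-02,  1.66461077e-04]), 'tcp_pos': array([ 0.1874059 , -0.62176139,  0.23786404]), 'eef_rot': array([-0.56727021,  0.42220948, -0.42119725,  0.56792301]), 'force': array([-1.03650482,  0.21497629,  0.38698195]), 'wrist_torque': array([-0.01075576,  0.00416317, -0.00102515]), 'gripper_width': 0.08814548190238479}
scene {'vfov': 48.5970752346071, 'cx': 316.51224645527685, 'cy': 200.09471678712265, 'D': array([-0.05774102,  0.        ,  0.        ,  0.        ,  0.        ]), 'T': array([[-4.98502773e-01, -6.38973438e-01,  5.85839510e-01,
        -5.36216049e-01],
       [-8.66888003e-01,  3.67767082e-01, -3.36530181e-01,
         6.49113784e-01],
       [-4.18640756e-04, -6.75618471e-01, -7.37251318e-01,
        
[... 335 characters left out ...]
  [-0.16276406,  0.64370826, -0.74776169,  1.01706401],
       [-0.02207991, -0.76005437, -0.64948428,  0.93682991],
       [ 0.        ,  0.        ,  0.        ,  1.        ]])}
wrist {'vfov': 66.37905429726959, 'cx': 314.81158910157814, 'cy': 197.1090667796236, 'D': array([0.00141611, 0.        , 0.        , 0.        , 0.        ]), 'tool_from_camera': array([[ 9.99999755e-01,  5.20756496e-04,  4.67216074e-04,
         2.63809877e-04],
       [-2.90834036e-04, -2.97953640e-01,  9.54580297e-01,
        -1.45508712e-01],
       [ 6.36312621e-04, -9.54580199e-01, -2.97953416e-01,
         7.83844490e-02],
       [ 0.00000000e+00,  0.00000000e+00,  0.00000000e+00,
         1.00000000e+00]])}
```

View pics/scene0.png

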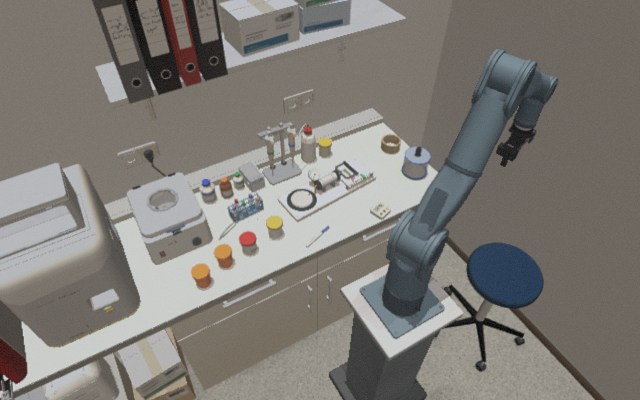

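View pics/side0.png

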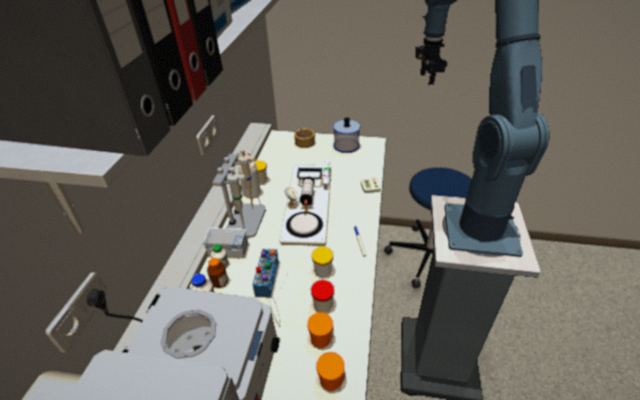

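```bash
cat > h.py <<'E'
import numpy as np, cv2
from scipy.spatial.transform import Rotation as R
from workcell import robot
def cam(n,st=None):
    i=robot.camera_info(n); f=200/np.tan(np.radians(i["vfov"]/2))
    K=np.array([[f,0,i["cx"]],[0,f,i["cy"]],[0,0,1]])
    if n=="wrist":
        T=np.eye(4);T[:3,:3]=R.from_quat(st["eef_rot"]).as_matrix();T[:3,3]=st["tcp_pos"]
        T=T@i["tool_from_camera"]
    else: T=i["T"]
    return K,i["D"],T
def ray(c,uv):
    K,D,T=c
    p=cv2.undistortPoints(np.array(uv,float).reshape(-1,1,2),K,D).reshape(-1,2)
    d=np.c_[p,np.ones(len(p))]@T[:3,:3].T
    return T[:3,3],d
def plane(c,uv,z):
    o,d=ray(c,uv); return o+d*((z-o[2])/d[:,2])[:,None]
def tri(cs,uvs):
    A=np.zeros((3,3));b=np.zeros(3);L=[]
    for c,uv in zip(cs,uvs):
        o,d=ray(c,uv); d=d[0]/np.linalg.norm(d[0]); P=np.eye(3)-np.outer(d,d); A+=P;b+=P@o;L.append((o,P))
    x=np.linalg.solve(A,b); return x,[np.linalg.norm(P@(x-o)) for o,P in L]
def proj(c,X):
    K,D,T=c; Ti=np.linalg.inv(T)
    return cv2.projectPoints(np.array(X,float).reshape(-1,1,3),cv2.Rodrigues(Ti[:3,:3])[0],Ti[:3,3],K,D)[0].reshape(-1,2)
def crop(im,x,y,w,h,s,name):
    cv2.imwrite(name,cv2.resize(im[y:y+h,x:x+w],None,fx=s,fy=s,interpolation=cv2.INTER_CUBIC))
E
python3 - <<'E'
from h import *
a=cv2.imread("pics/scene0.png");b=cv2.imread("pics/side0.png")
crop(a,230,120,210,140,3.8,"pics/ca.png"); crop(b,250,110,150,210,2.8,"pics/cb.png")
for n,im in(("scene",a),("side",b)):
    h=cv2.cvtColor(im,cv2.COLOR_BGR2HSV)
    for nm,lo,hi in (("red",(0,170,100),(6,255,255)),("red2",(174,170,100),(180,255,255)),("yel",(20,120,100),(32,255,255)),("or",(7,180,100),(18,255,255)),("green",(50,80,60),(80,255,255))):
        m=cv2.inRange(h,lo,hi); k,l,s,c=cv2.connectedComponentsWithStats(m)
        for i in range(1,k):
            if s[i,4]>15: print(n,nm,s[i],c[i].round(1),plane(cam(n),c[i],.067)[0].round(3))
E
```

```text
scene yel [318 138  14  10 100] [324.3 142.1] [ 0.798 -0.159  0.067]
scene yel [267 216  15  13 157] [274.  222.4] [0.486 0.25  0.067]
side red [312 280  22  21 355] [322.1 290.1] [0.467 0.373 0.067]
side yel [254 160  12  13  99] [259.9 165.2] [ 0.794 -0.164  0.067]
side yel [312 246  21  20 313] [322.  255.2] [0.488 0.251 0.067]
side or [208 259  14  16 126] [213.9 266.3] [0.785 0.336 0.067]
side or [308 312  24  36 658] [320.  328.7] [0.454 0.487 0.067]
side or [317 353  27  38 781] [330.4 370.1] [0.414 0.586 0.067]
side green [213 244   9   8  53] [216.6 247.5] [0.804 0.265 0.067]
side green [265 262   5   7  22] [267.  264.6] [0.637 0.308 0.067]
```

View pics/ca.png

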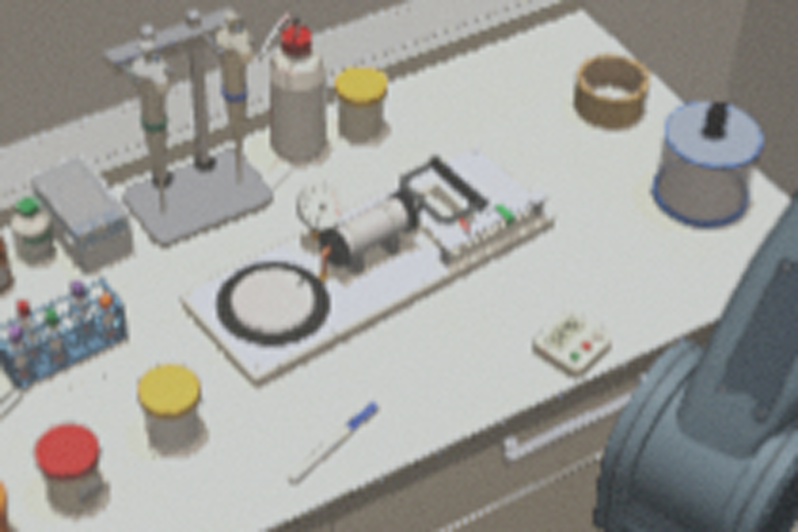

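View pics/cb.png

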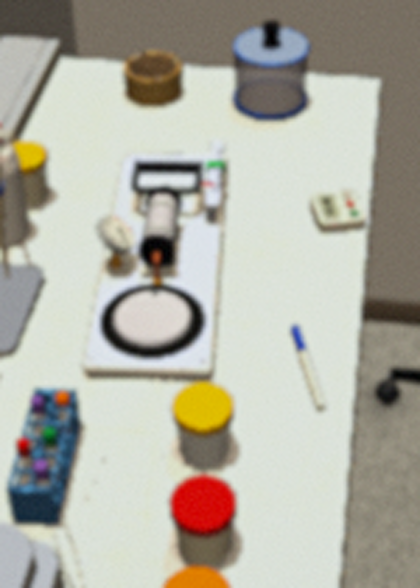

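```bash
python3 - <<'E'
from h import *
ca,cb=cam("scene"),cam("side")
A=lambda x,y:(230+x/3.8,120+y/3.8)
B=lambda x,y:(250+x/2.8,110+y/2.8)
# knob top
for nm,p,q in [("knobtop",A(718,105),B(271,26)),("seat",A(272,300),B(153,317)),("handlebar?",A(455,175),B(166,168)),("clip",A(505,213),B(214,163)),("pointer",A(465,224),B(207,184)),("redlid",A(68,447),B(203,500))]:
    x,e=tri([ca,cb],[p,q]); print(nm,x.round(4),np.round(e,4))
b=cv2.imread("pics/side0.png")
print("seat plane",plane(ca,A(272,300),.032),plane(cb,B(153,317),.032))
print("bar",plane(ca,A(455,175),.062),plane(cb,B(166,168),.062))
print("timer/marker",plane(ca,A(572,345),.01),plane(ca,A(335,443),.01))
E
```

```text
knobtop [ 0.4991 -0.454   0.1266] [0.0036 0.0036]
seat [0.5743 0.0827 0.0255] [0.0001 0.0001]
handlebar? [ 0.6072 -0.1733  0.0604] [0.004 0.004]
clip [ 0.5436 -0.2009  0.0486] [0.0019 0.0019]
pointer [ 0.5454 -0.1476  0.0539] [0.0004 0.0004]
redlid [0.4671 0.3679 0.0677] [0.0003 0.0003]
seat plane [[0.56905327 0.08530955 0.032     ]] [[0.57256101 0.08950322 0.032     ]]
bar [[ 0.61056237 -0.17585342  0.062     ]] [[ 0.60371089 -0.16538956  0.062     ]]
timer/marker [[ 0.36770665 -0.17281205  0.01      ]] [[0.3799597  0.11553635 0.01      ]]
```

```bash
cat >> h.py <<'E'
def pose(st): return np.array(st["tcp_pos"]),R.from_quat(st["eef_rot"])
def yawrot(a): 
    c,s=np.cos(a),np.sin(a); return R.from_matrix(np.array([[c,0,-s],[s,0,c],[0,-1,0]]))
def rows(st,wps,n):
    """wps list of (pos,yaw); n list of rows each; prints tool frame rows"""
    p,r=pose(st); out=[]
    for (q,a),k in zip(wps,n):
        q=np.array(q);r1=yawrot(a); rv=(r.inv()*r1).as_rotvec()
        for i in range(k):
            pn=p+(q-p)/(k-i); rn=r*R.from_rotvec((r.inv()*r1).as_rotvec()/(k-i))
            sh=r.inv().apply(pn-p); tu=np.degrees((r.inv()*rn).as_rotvec())
            out.append(np.r_[sh.round(3),tu.round(1)]); p,r=pn,rn
    o=np.array(out)+0.
    for i in range(0,len(o),12): print("; ".join(", ".join(f"{v:g}" for v in x) for x in o[i:i+12]))
    print("max",np.abs(o[:,:3]).max(),np.abs(o[:,3:]).max())
def show(st):
    p,r=pose(st);M=r.as_matrix(); print("t",round(st["clock"],2),"p",p.round(4),"yaw",round(np.arctan2(M[1,0],M[0,0]),4),"ydown",M[:,1].round(4),"w",round(st["gripper_width"],4),"F",np.round(st["force"],1),"q",np.round(st["q"],2))
E
python3 - <<'E'
from h import *
st=robot.state(); show(st)
p,r=pose(st); yaw=np.arctan2(r.as_matrix()[1,0],r.as_matrix()[0,0])
# arc by polar
y0=yaw; a0=np.arctan2(p[1],p[0]); print(yaw-a0)
w=[];n=[]
rad=[.60,.60,.60,.60]
for ang,rd in zip([-1.03,-.78,-.45,-.12],[.62,.62,.60,.575]):
    w.append(((rd*np.cos(ang),rd*np.sin(ang),.30),yaw+ang-a0)); n.append(3 if ang<-.6 else 4)
rows(st,w,n)
E
```

```text
t 0.1 p [ 0.1874 -0.6218  0.2379] yaw -1.278 ydown [-6.0e-04  1.5e-03 -1.0e+00] w 0.0883 F [ 0.7 -0.4  0.1] q [ 1.21  0.54 -0.    1.54  0.    1.07 -0.07]
5.9567046978736826e-05
-0.016, -0.021, 0.051, 0, -4.7, 0; -0.012, -0.021, 0.052, 0, -4.7, 0; -0.008, -0.021, 0.053, 0, -4.7, 0; -0.006, 0, 0.051, 0, -4.8, 0; -0.002, 0, 0.051, 0, -4.8, 0; 0.002, 0, 0.051, 0, -4.8, 0; -0.013, 0, 0.049, 0, -4.7, 0; -0.009, 0, 0.05, 0, -4.7, 0; -0.005, 0, 0.05, 0, -4.7, 0; -0.001, 0, 0.05, 0, -4.7, 0; -0.014, 0, 0.047, 0, -4.7, 0; -0.01, 0, 0.048, 0, -4.7, 0
-0.006, 0, 0.048, 0, -4.7, 0; -0.002, 0, 0.049, 0, -4.7, 0
max 0.053 4.8
```

```bash
python3 - <<'E'
from h import *
st=robot.state()
p,r=pose(st); yaw=-1.278;a0=yaw
w=[];n=[]
angs=np.linspace(a0,-.09,21)[1:]; N=20
for i,ang in enumerate(angs):
    f=(i+1)/N; rd=.649+f*(.55-.649)
    w.append(((rd*np.cos(ang),rd*np.sin(ang),.238+.07*min(1,f*2)),yaw+f*(1.57+1.278))); n.append(1)
rows(st,w,n)
E
```

```text
-0.007, -0.007, 0.038, 0, -8.2, -0.1; -0.003, -0.007, 0.038, 0, -8.2, 0; 0, -0.007, 0.038, 0, -8.2, 0; 0.003, -0.007, 0.038, 0, -8.2, 0; 0.006, -0.007, 0.037, 0, -8.2, 0; 0.009, -0.007, 0.036, 0, -8.2, 0; 0.012, -0.007, 0.035, 0, -8.2, 0; 0.015, -0.007, 0.034, 0, -8.2, 0; 0.017, -0.007, 0.032, 0, -8.2, 0; 0.02, -0.007, 0.03, 0, -8.2, 0; 0.022, 0, 0.028, 0, -8.2, 0; 0.024, 0, 0.026, 0, -8.2, 0
0.026, 0, 0.024, 0, -8.2, 0; 0.028, 0, 0.022, 0, -8.2, 0; 0.029, 0, 0.019, 0, -8.2, 0; 0.03, 0, 0.016, 0, -8.2, 0; 0.031, 0, 0.014, 0, -8.2, 0; 0.032, 0, 0.011, 0, -8.2, 0; 0.032, 0, 0.008, 0, -8.2, 0; 0.033, 0, 0.006, 0, -8.2, 0
max 0.038 8.2
```

Request:
arm_command(series=[-0.007,-0.007,0.038,0,-8.2,0,-0.003,-0.007,0.038,0,-8.2,0,0,-0.007,0.038,0,-8.2,0,0.003,-0.007,0.038,0,-8.2,0,0.006,-0.007,0.037,0,-8.2,0,0.009,-0.007,0.036,0,-8.2,0,0.012,-0.007,0.035,0,-8.2,0,0.015,-0.007,0.034,0,-8.2,0,0.017,-0.007,0.032,0,-8.2,0,0.02,-0.007,0.03,0,-8.2,0], fingers=-1)

```text
clock: 1.1
tcp_pos: [0.4594, -0.3658, 0.3038]
eef_rot: [-0.701, -0.066, 0.073, 0.706]
force: [0.0, 0.7, 0.4]
gripper_width: 0.0882
```

```bash
python3 - <<'E'
from h import *
st=robot.state();show(st)
w=[];n=[]
p,r=pose(st);yaw=np.arctan2(r.as_matrix()[1,0],r.as_matrix()[0,0]);N=10
a0=np.arctan2(p[1],p[0]);r0=np.hypot(p[0],p[1])
for i in range(N):
    f=(i+1)/N; ang=a0+f*(-.09-a0); rd=r0+f*(.55-r0)
    w.append(((rd*np.cos(ang),rd*np.sin(ang),.30),yaw+f*(1.57-yaw))); n.append(1)
rows(st,w,n)
E
```

```text
t 1.1 p [ 0.4594 -0.3658  0.3038] yaw 0.1973 ydown [-0.0105  0.0065 -0.9999] w 0.0882 F [0.  0.7 0.4] q [ 0.91  0.41 -0.42  1.61  0.18  1.18  0.65]
0.023, 0.004, 0.025, -0.5, -7.9, -0.5; 0.025, 0, 0.023, 0, -7.9, 0; 0.026, 0, 0.021, 0, -7.9, 0; 0.028, 0, 0.019, 0, -7.9, 0; 0.029, 0, 0.017, 0, -7.9, 0; 0.03, 0, 0.014, 0, -7.9, 0; 0.031, 0, 0.012, 0, -7.9, 0; 0.031, 0, 0.009, 0, -7.9, 0; 0.032, 0, 0.007, 0, -7.9, 0; 0.032, 0, 0.004, 0, -7.9, 0
max 0.032 7.9
```

Request:
arm_command(series=[0.023,0.004,0.025,-0.5,-7.9,-0.5,0.025,0,0.023,0,-7.9,0,0.026,0,0.021,0,-7.9,0,0.028,0,0.019,0,-7.9,0,0.029,0,0.017,0,-7.9,0,0.03,0,0.014,0,-7.9,0,0.031,0,0.012,0,-7.9,0,0.031,0,0.009,0,-7.9,0,0.032,0,0.007,0,-7.9,0,0.032,0,0.004,0,-7.9,0,0,0,0,0,0,0,0,0,0,0,0,0])

```text
clock: 2.3
tcp_pos: [0.5412, -0.0302, 0.2977]
eef_rot: [0.479, 0.519, -0.518, -0.482]
force: [-0.2, -0.0, 0.2]
gripper_width: 0.0886
```

```bash
python3 - <<'E'
from h import *
import pickle
st=robot.state();show(st);im=robot.snapshot("wrist")[:,:,::-1]
cv2.imwrite("pics/w1.png",im);pickle.dump(st,open("w1.pkl","wb"))
E
```

```text
t 2.3 p [ 0.5412 -0.0302  0.2977] yaw 1.6466 ydown [-0.0028  0.003  -1.    ] w 0.0886 F [-0.2 -0.   0.2] q [ 0.62  0.41 -0.84  1.72  0.32  1.16  1.34]
```

View pics/w1.png

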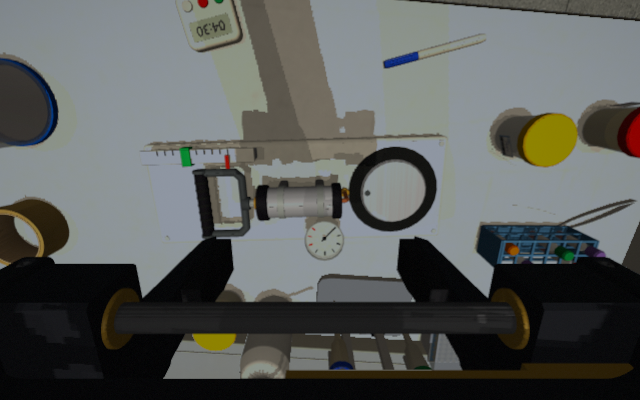

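```bash
cat >> h.py <<'E'
def circ(P):
    A=np.c_[2*P[:,:2],np.ones(len(P))]; s=np.linalg.lstsq(A,(P[:,:2]**2).sum(1),rcond=None)[0]
    c=s[:2]; r=np.sqrt(s[2]+c@c); res=np.linalg.norm(P[:,:2]-c,axis=1)-r; return c,r,res
def rcirc(P,k=4):
    P=np.array(P)
    for _ in range(k):
        c,r,res=circ(P); g=np.abs(res)<2.0*max(res.std(),.0005); P=P[g]
    return c,2*r,res.std(),len(P)
E
python3 - <<'E'
from h import *
import pickle
st=pickle.load(open("w1.pkl","rb")); c=cam("wrist",st); im=cv2.imread("pics/w1.png"); g=cv2.cvtColor(im,cv2.COLOR_BGR2GRAY).astype(float)
cen=np.array([393,189.])
def radial(r0,r1,sgn,step=.25):
    out=[]
    for t in np.linspace(0,2*np.pi,120,endpoint=False):
        rr=np.arange(r0,r1,step); xs=(cen[0]+rr*np.cos(t)).astype(np.float32);ys=(cen[1]+rr*np.sin(t)).astype(np.float32)
        v=cv2.remap(g.astype(np.float32),xs[None],ys[None],cv2.INTER_LINEAR)[0]; v=np.convolve(v,np.ones(4)/4,'same')
        d=(v[8:]-v[:-8])*sgn; d[:6]=-1;d[-6:]=-1; i=d.argmax()
        if d[i]>20: out.append((xs[i+4],ys[i+4]))
    return np.array(out)
o=radial(37,52,1); i=radial(20,38,-1)
print("gasket",rcirc(plane(c,o,.026)),"seat",rcirc(plane(c,i,.032)))
h=cv2.cvtColor(im,cv2.COLOR_BGR2HSV)
for nm,lo,hi in (("red",(0,170,80),(6,255,255)),("green",(50,120,60),(80,255,255))):
    m=cv2.inRange(h,lo,hi); k,l,s,cc=cv2.connectedComponentsWithStats(m)
    for j in range(1,k):
        if s[j,4]>15: print(nm,s[j],cc[j].round(1),plane(c,cc[j],.062)[0].round(4),plane(c,cc[j],.054)[0].round(4))
crop(im,130,130,220,130,3.6,"pics/c1.png")
E
```

```text
gasket (array([0.57680212, 0.08352016]), np.float64(0.12509650373085665), np.float64(0.00022185500441740323), 117) seat (array([0.57605748, 0.08289137]), np.float64(0.09068254614481114), np.float64(0.0004683291320754818), 102)
red [198   0  10   7  57] [202.5   2.6] [ 0.3718 -0.165   0.062 ] [ 0.3699 -0.1677  0.054 ]
red [626 114  14  43 427] [633.9 136.8] [0.4764 0.3602 0.062 ] [0.4766 0.3685 0.054 ]
red [225 155   5  14  44] [226.9 161.8] [ 0.5457 -0.1402  0.062 ] [ 0.5473 -0.1424  0.054 ]
green [215   0   7   3  17] [218.3   0.8] [ 0.3687 -0.1479  0.062 ] [ 0.3667 -0.1502  0.054 ]
green [179 147  13  19 169] [185.1 156.4] [ 0.5427 -0.1923  0.062 ] [ 0.5443 -0.1955  0.054 ]
green [564 252  10   9  73] [568.6 256. ] [0.6428 0.3328 0.062 ] [0.6465 0.3406 0.054 ]
```

View pics/c1.png

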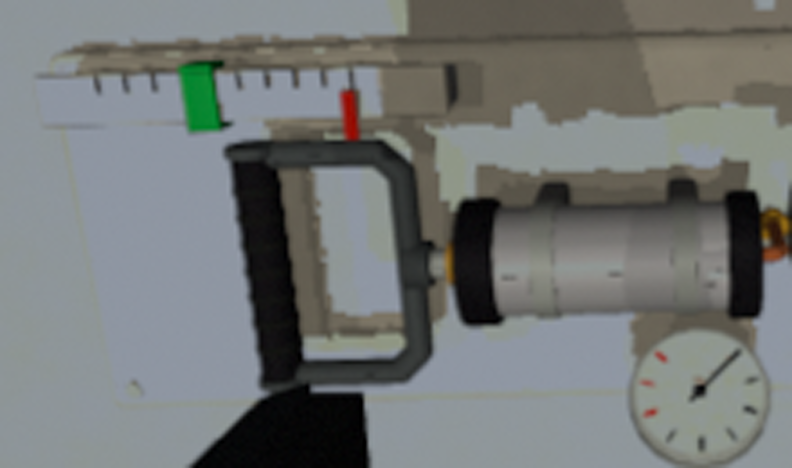

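```bash
python3 - <<'E'
from h import *
st=robot.state()
rows(st,[((.55,.17,.29),1.95),((.460,.368,.26),2.24)],[6,6])
E
```

```text
0.033, 0.001, -0.004, 0, -2.9, 0; 0.033, 0.001, -0.006, 0, -2.9, 0; 0.033, 0.001, -0.007, 0, -2.9, 0; 0.032, 0.001, -0.009, 0, -2.9, 0; 0.032, 0.001, -0.011, 0, -2.9, 0; 0.031, 0.001, -0.012, 0, -2.9, 0; 0.036, 0.005, 0.002, 0, -2.8, 0; 0.036, 0.005, 0, 0, -2.8, 0; 0.036, 0.005, -0.002, 0, -2.8, 0; 0.036, 0.005, -0.004, 0, -2.8, 0; 0.036, 0.005, -0.005, 0, -2.8, 0; 0.036, 0.005, -0.007, 0, -2.8, 0
max 0.036 2.9
```

Request:
arm_command(series=[0.033,0.001,-0.004,0,-2.9,0,0.033,0.001,-0.006,0,-2.9,0,0.033,0.001,-0.007,0,-2.9,0,0.032,0.001,-0.009,0,-2.9,0,0.032,0.001,-0.011,0,-2.9,0,0.031,0.001,-0.012,0,-2.9,0,0.036,0.005,0.002,0,-2.8,0,0.036,0.005,0,0,-2.8,0,0.036,0.005,-0.002,0,-2.8,0,0.036,0.005,-0.004,0,-2.8,0,0.036,0.005,-0.005,0,-2.8,0,0.02,0.005,-0.004,0,-2.8,0])

```text
clock: 3.55
tcp_pos: [0.4801, 0.3456, 0.2559]
eef_rot: [-0.317, -0.629, 0.635, 0.317]
force: [0.0, 0.1, 0.8]
gripper_width: 0.0879
```

Request:
arm_command(series=[0,0,0,0,0,0])

```text
clock: 3.65
tcp_pos: [0.4788, 0.3471, 0.2551]
eef_rot: [-0.315, -0.63, 0.635, 0.317]
force: [0.3, 0.4, -1.3]
gripper_width: 0.088
```

```bash
python3 - <<'E'
from h import *
import pickle
st=robot.state();show(st);im=robot.snapshot("wrist")[:,:,::-1]
cv2.imwrite("pics/w2.png",im);pickle.dump(st,open("w2.pkl","wb"))
E
```

```text
t 3.65 p [0.4788 0.3471 0.2551] yaw 2.2144 ydown [-0.0056 -0.0065 -1.    ] w 0.088 F [ 0.3  0.4 -1.3] q [-0.05  0.6  -0.94  1.64  0.52  1.18  1.1 ]
```

View pics/w2.png

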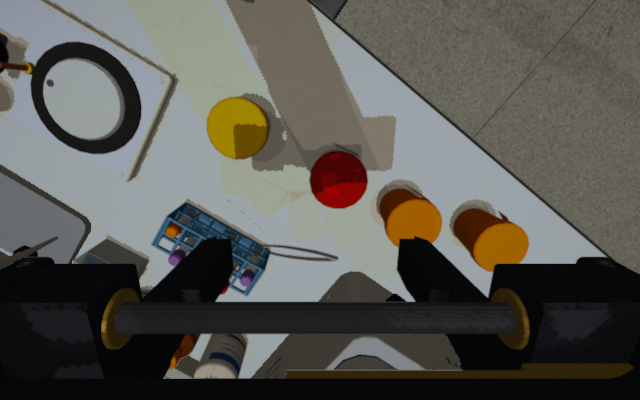

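```bash
python3 - <<'E'
from h import *
import pickle
st=pickle.load(open("w2.pkl","rb")); c=cam("wrist",st); im=cv2.imread("pics/w2.png")
h=cv2.cvtColor(im,cv2.COLOR_BGR2HSV)
def lid(lo,hi,z=.074):
    m=cv2.inRange(h,lo,hi);cs,_=cv2.findContours(m,cv2.RETR_EXTERNAL,cv2.CHAIN_APPROX_NONE)
    for k in cs:
        if cv2.contourArea(k)>800:
            k=cv2.convexHull(k)
            (x,y),r=cv2.minEnclosingCircle(k); ck=k[:,0,:]+0.0
            print((x,y),r,rcirc(plane(c,ck,z)))
lid((0,150,60),(6,255,255)); lid((20,120,60),(32,255,255)); lid((7,160,60),(18,255,255))
crop(im,200,80,260,190,3,"pics/c2.png")
E
```

```text
(338.17205810546875, 179.4431915283203) 28.479427337646484 (array([0.46807016, 0.37003454]), np.float64(0.06262771945894853), np.float64(0.0002947097154675541), 29)
(237.0, 127.5) 31.91012954711914 (array([0.48753816, 0.25065107]), np.float64(0.06379113583698959), np.float64(0.0003057819859694988), 30)
(491.5, 233.0) 38.16094207763672 (array([0.41424311, 0.55162543]), np.float64(0.08253134620246842), np.float64(0.006355829197889331), 21)
(408.95745849609375, 217.9574432373047) 33.361812591552734 (array([0.45439006, 0.46217241]), np.float64(0.07202718872153467), np.float64(0.004109068087552616), 26)
```

View pics/c2.png

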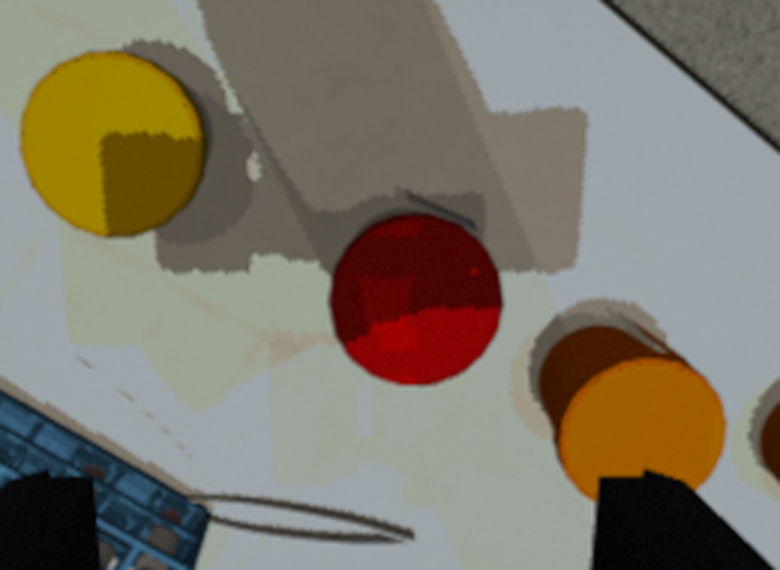

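```bash
python3 - <<'E'
from h import *
st=robot.state();show(st)
rows(st,[((.468,.370,.12),2.24)],[5])
E
```

```text
t 3.7 p [0.4799 0.3456 0.2554] yaw 2.2114 ydown [-0.0049 -0.0074 -1.    ] w 0.0885 F [ 0.2  0.2 -0.3] q [-0.05  0.6  -0.94  1.64  0.52  1.18  1.1 ]
0.005, 0.027, -0.001, -0.1, -0.3, 0; 0.005, 0.027, -0.001, -0.1, -0.3, 0; 0.005, 0.027, -0.001, -0.1, -0.3, 0; 0.005, 0.027, -0.001, -0.1, -0.3, 0; 0.005, 0.027, -0.001, -0.1, -0.3, 0
max 0.027 0.3
```

Request:
arm_command(series=[0.005,0.027,-0.001,-0.1,-0.3,0,0.005,0.027,-0.001,-0.1,-0.3,0,0.005,0.027,-0.001,-0.1,-0.3,0,0.005,0.027,-0.001,-0.1,-0.3,0,0.005,0.027,-0.001,-0.1,-0.3,0,0,0,0,0,0,0,0,0,0,0,0,0])

```text
clock: 4.4
tcp_pos: [0.4836, 0.3524, 0.117]
eef_rot: [-0.325, -0.629, 0.632, 0.315]
force: [0.1, -0.3, 0.7]
gripper_width: 0.088
```

```bash
python3 - <<'E'
from h import *
st=robot.state();show(st)
rows(st,[((.468,.370,.046),2.24)],[4])
E
```

```text
t 4.4 p [0.4836 0.3524 0.117 ] yaw 2.2025 ydown [ 0.0108 -0.0105 -0.9999] w 0.088 F [ 0.1 -0.3  0.7] q [-0.14  0.76 -0.82  1.73  0.68  0.96  0.96]
0.006, 0.018, 0.001, 0, -0.5, -0.2; 0.006, 0.018, 0.001, 0, -0.5, -0.2; 0.006, 0.018, 0, 0, -0.5, -0.2; 0.006, 0.018, 0, 0, -0.5, -0.2
max 0.018 0.5
```

Request:
arm_command(series=[0.012,0,0,0,-1,0,0.012,0,0,0,-1,0,0.005,0,0,0,0,0,0,0,0,0,0,0])

```text
clock: 4.8
tcp_pos: [0.4678, 0.3775, 0.1211]
eef_rot: [0.316, 0.636, -0.636, -0.303]
force: [0.2, 0.3, -0.0]
gripper_width: 0.0882
```

```bash
python3 - <<'E'
from h import *
st=robot.state();show(st)
rows(st,[((.468,.370,.046),2.24)],[4])
E
```

```text
t 4.8 p [0.4678 0.3775 0.1211] yaw 2.2357 ydown [ 0.0159 -0.0073 -0.9998] w 0.0882 F [ 0.2  0.3 -0. ] q [-0.19  0.76 -0.83  1.73  0.69  0.96  0.94]
-0.001, 0.019, 0.001, 0.1, -0.1, -0.2; -0.001, 0.019, 0.001, 0.1, -0.1, -0.2; -0.001, 0.019, 0.001, 0.1, -0.1, -0.2; -0.001, 0.019, 0.001, 0.1, -0.1, -0.2
max 0.019 0.2
```

Request:
arm_command(series=[-0.003,0.019,0.003,0.4,-0.1,-0.8,-0.002,0.019,0.002,0,0,0,0,0.019,0,0,0,0,0,0.017,0,0,0,0,0,0,0,0,0,0])

```text
clock: 5.3
tcp_pos: [0.4679, 0.369, 0.0414]
eef_rot: [-0.309, -0.636, 0.636, 0.308]
force: [0.1, 0.0, -1.3]
gripper_width: 0.088
```

```bash
python3 - <<'E'
from h import *
st=robot.state();show(st)
rows(st,[((.468,.370,.046),2.24)],[1])
E
```

```text
t 5.3 p [0.4679 0.369  0.0414] yaw 2.2375 ydown [ 9.e-04 -8.e-04 -1.e+00] w 0.088 F [ 0.1  0.  -1.3] q [-0.21  0.86 -0.76  1.76  0.77  0.84  0.9 ]
0.001, -0.005, -0.001, 0, -0.1, -0.1
max 0.005 0.1
```

Request:
arm_command(series=[0,-0.006,0,0,0,0,0,0,0,0,0,0])

```text
clock: 5.5
tcp_pos: [0.4676, 0.3692, 0.0473]
eef_rot: [-0.309, -0.636, 0.636, 0.309]
force: [-0.3, 0.7, -0.1]
gripper_width: 0.0882
```

Request:
arm_command(series=[0,0,0,0,0,0,0,0,0,0,0,0,0,0,0,0,0,0,0,0,0,0,0,0,0,0,0,0,0,0], fingers=1, squeeze=12)

```text
clock: 6.0
tcp_pos: [0.4689, 0.3705, 0.0499]
eef_rot: [0.31, 0.637, -0.635, -0.308]
force: [0.6, 0.6, -0.4]
gripper_width: 0.0643
```

```bash
python3 - <<'E'
from h import *
st=robot.state();show(st)
rows(st,[((.468,.370,.18),2.24)],[4])
E
```

```text
t 6.0 p [0.4689 0.3705 0.0499] yaw 2.2376 ydown [ 0.0031  0.0018 -1.    ] w 0.0643 F [ 0.6  0.6 -0.4] q [-0.21  0.85 -0.77  1.76  0.77  0.85  0.9 ]
0, -0.033, 0, 0.1, 0, 0; 0, -0.033, 0, 0.1, 0, 0; 0, -0.033, 0, 0.1, 0, 0; 0, -0.033, 0, 0.1, 0, 0
max 0.033 0.1
```

Request:
arm_command(series=[0,-0.033,0,0.1,0,0,0,-0.033,0,0,0,0,0,-0.033,0,0,0,0,0,-0.025,0,0,0,0,0,0,0,0,0,0])

```text
clock: 6.5
tcp_pos: [0.4676, 0.3698, 0.1772]
eef_rot: [-0.309, -0.636, 0.637, 0.309]
force: [0.0, 0.2, -0.1]
gripper_width: 0.0646
```

```bash
python3 - <<'E'
from h import *
st=robot.state();show(st)
rows(st,[((.5767,.0834,.17),1.72)],[9])
cv2.imwrite("pics/s2.png",robot.snapshot("side")[:,:,::-1])
E
```

```text
t 6.5 p [0.4676 0.3698 0.1772] yaw 2.2384 ydown [-9.0e-04 -1.4e-03 -1.0e+00] w 0.0646 F [ 0.   0.2 -0.1] q [-0.13  0.69 -0.89  1.7   0.61  1.05  1.01]
-0.032, 0.001, 0.01, 0, 3.3, 0; -0.033, 0.001, 0.008, 0, 3.3, 0; -0.033, 0.001, 0.006, 0, 3.3, 0; -0.034, 0.001, 0.004, 0, 3.3, 0; -0.034, 0.001, 0.002, 0, 3.3, 0; -0.034, 0.001, 0.001, 0, 3.3, 0; -0.034, 0.001, -0.001, 0, 3.3, 0; -0.034, 0.001, -0.003, 0, 3.3, 0; -0.034, 0.001, -0.005, 0, 3.3, 0
max 0.034 3.3
```

View pics/s2.png

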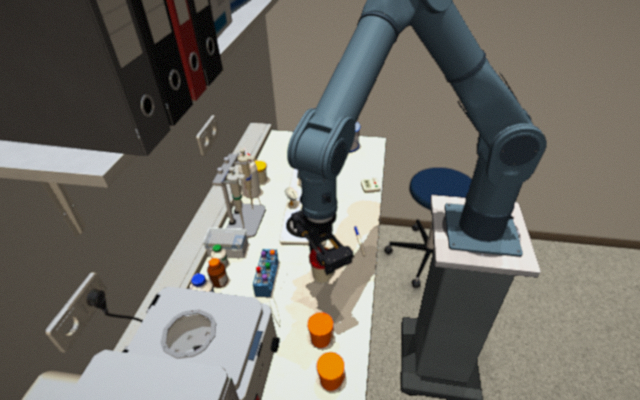

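The picture shows the red-lidded cup lifted in the gripper (at about 320,262), and the orange cups have not been moved. Next I carry it to the seat.

Request:
arm_command(series=[-0.032,0,0.01,0,3.3,0,-0.033,0,0.008,0,3.3,0,-0.033,0,0.006,0,3.3,0,-0.034,0,0.004,0,3.3,0,-0.034,0,0.002,0,3.3,0,-0.034,0,0.001,0,3.3,0,-0.034,0,-0.001,0,3.3,0,-0.034,0,-0.003,0,3.3,0,-0.034,0,-0.005,0,3.3,0,0,0,0,0,0,0,0,0,0,0,0,0])

```text
clock: 7.65
tcp_pos: [0.5692, 0.0664, 0.1585]
eef_rot: [-0.462, -0.523, 0.54, 0.471]
force: [-1.1, 0.9, -0.9]
gripper_width: 0.0642
```

```bash
python3 - <<'E'
from h import *
st=robot.state();show(st)
rows(st,[((.5767,.0834,.12),1.72)],[3])
E
```

```text
t 7.65 p [0.5692 0.0664 0.1585] yaw 1.7007 ydown [-0.0247 -0.0098 -0.9996] w 0.0642 F [-1.1  0.9 -0.9] q [ 0.35  0.64 -0.75  1.76  0.52  0.98  1.08]
0.005, 0.013, -0.004, -0.5, -0.4, -0.1; 0.005, 0.013, -0.003, -0.5, -0.4, -0.1; 0.005, 0.013, -0.003, -0.5, -0.4, -0.1
max 0.013 0.5
```

Request:
arm_command(series=[0.007,0.013,-0.005,-0.7,-0.4,-0.2,0.005,0.013,-0.003,-0.5,-0.4,0,0.005,0.013,-0.003,0,-0.3,0,0,0,0,0,0,0,0,0,0,0,0,0])

```text
clock: 8.15
tcp_pos: [0.5743, 0.089, 0.1143]
eef_rot: [-0.457, -0.535, 0.541, 0.461]
force: [-0.2, -0.4, -0.5]
gripper_width: 0.0642
```

```bash
python3 - <<'E'
from h import *
st=robot.state();show(st)
rows(st,[((.5767,.0834,.087),1.72)],[3])
E
```

```text
t 8.15 p [0.5743 0.089  0.1143] yaw 1.7281 ydown [-0.0089 -0.0027 -1.    ] w 0.0642 F [-0.2 -0.4 -0.5] q [ 0.29  0.71 -0.72  1.77  0.58  0.9   1.03]
-0.002, 0.009, -0.001, -0.2, 0.2, 0; -0.002, 0.009, -0.001, -0.2, 0.2, 0; -0.002, 0.009, -0.001, -0.2, 0.2, 0
max 0.009 0.2
```

Request:
arm_command(series=[-0.006,0.005,-0.003,-0.5,0,0,0,0.005,0,0,0,0,0,0.005,0,0,0,0,0,0,0,0,0,0])

```text
clock: 8.55
tcp_pos: [0.5791, 0.0827, 0.0988]
eef_rot: [-0.46, -0.538, 0.538, 0.458]
force: [0.1, -0.3, -0.4]
gripper_width: 0.0642
```

```bash
python3 - <<'E'
from h import *
st=robot.state();show(st)
rows(st,[((.5767,.0834,.082),1.72)],[3])
E
```

```text
t 8.55 p [0.5791 0.0827 0.0988] yaw 1.7276 ydown [ 0.0017 -0.0017 -1.    ] w 0.0642 F [ 0.1 -0.3 -0.4] q [ 0.29  0.73 -0.71  1.78  0.61  0.86  1.02]
0, 0.006, 0.001, 0, 0.1, 0; 0, 0.006, 0.001, 0, 0.1, 0; 0, 0.006, 0.001, 0, 0.1, 0
max 0.006 0.1
```

Request:
arm_command(series=[0,0.005,0.002,0,0,0,0,0.005,0,0,0,0,0,0,0,0,0,0,0,0,0,0,0,0])

```text
clock: 8.95
tcp_pos: [0.577, 0.0822, 0.0881]
eef_rot: [0.46, 0.538, -0.538, -0.458]
force: [-0.5, -0.0, -0.3]
gripper_width: 0.0645
```

```bash
python3 - <<'E'
from h import *
st=robot.state();show(st)
im=robot.snapshot("wrist")[:,:,::-1];cv2.imwrite("pics/w3.png",im)
b=robot.snapshot("side")[:,:,::-1];crop(b,240,150,160,150,4,"pics/s3.png")
E
```

```text
t 8.95 p [0.577  0.0822 0.0881] yaw 1.7273 ydown [ 0.002  -0.0017 -1.    ] w 0.0645 F [-0.5 -0.  -0.3] q [ 0.28  0.74 -0.69  1.79  0.62  0.84  1.01]
```

View pics/w3.png

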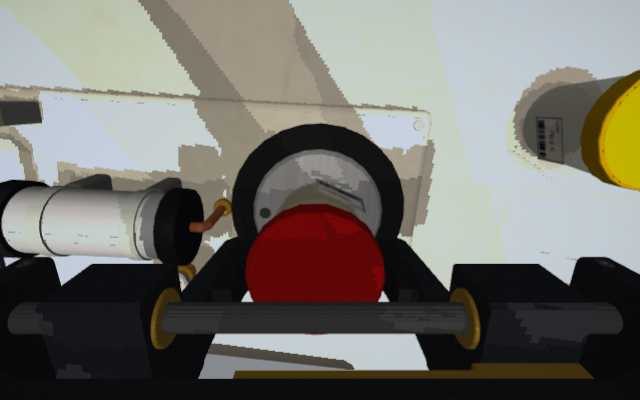

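View pics/s3.png

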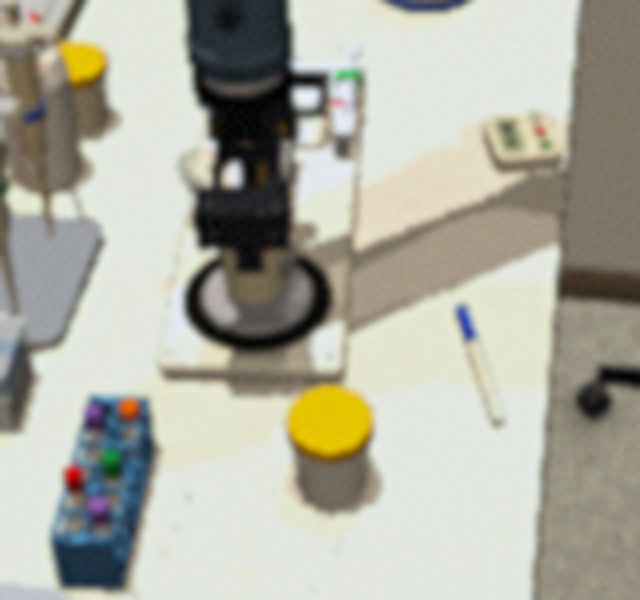

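Request:
arm_command(series=[0,0.004,0,0,0,0,0,0.003,0,0,0,0,0,0,0,0,0,0])

```text
clock: 9.35
tcp_pos: [0.5779, 0.0824, 0.0814]
eef_rot: [0.461, 0.538, -0.537, -0.458]
force: [0.3, -0.4, 1.3]
gripper_width: 0.0642
```

Request:
arm_command(series=[0,0.002,0,0,0,0,0,0,0,0,0,0])

```text
clock: 9.55
tcp_pos: [0.5789, 0.0837, 0.081]
eef_rot: [0.461, 0.539, -0.536, -0.458]
force: [-0.6, 0.4, -0.4]
gripper_width: 0.0642
```

Request:
arm_command(series=[0,0.002,0,0,0,0,0,0,0,0,0,0,0,0,0,0,0,0])

```text
clock: 9.85
tcp_pos: [0.5797, 0.0843, 0.0802]
eef_rot: [0.461, 0.54, -0.536, -0.457]
force: [-0.0, 0.2, -0.9]
gripper_width: 0.0646
```

```bash
python3 - <<'E'
from h import *
show(robot.state())
E
```

```text
t 9.85 p [0.5797 0.0843 0.0802] yaw 1.7281 ydown [ 0.008 -0.    -1.   ] w 0.0646 F [-0.   0.2 -0.9] q [ 0.27  0.75 -0.69  1.79  0.63  0.82  1.  ]
```

Request:
arm_command(series=[0,0.004,0,-0.3,0,-0.3,0,0,0,0,0,0])

```text
clock: 10.05
tcp_pos: [0.581, 0.0846, 0.0777]
eef_rot: [0.462, 0.543, -0.533, -0.456]
force: [0.7, -0.2, -1.4]
gripper_width: 0.0637
```

```bash
python3 - <<'E'
from h import *
show(robot.state())
b=robot.snapshot("side")[:,:,::-1];crop(b,270,180,80,70,9,"pics/s4.png")
im=robot.snapshot("wrist")[:,:,::-1];crop(im,200,100,230,220,2.6,"pics/w4.png")
show(robot.state())
E
```

```text
t 10.05 p [0.581  0.0846 0.0777] yaw 1.7281 ydown [ 0.0153  0.0061 -0.9999] w 0.0637 F [ 0.7 -0.2 -1.4] q [ 0.27  0.75 -0.68  1.8   0.64  0.81  1.  ]
t 10.15 p [0.5807 0.0845 0.0774] yaw 1.7281 ydown [ 0.0145  0.0058 -0.9999] w 0.0643 F [-0.5  0.1  0.9] q [ 0.27  0.75 -0.68  1.8   0.64  0.81  1.  ]
```

View pics/s4.png

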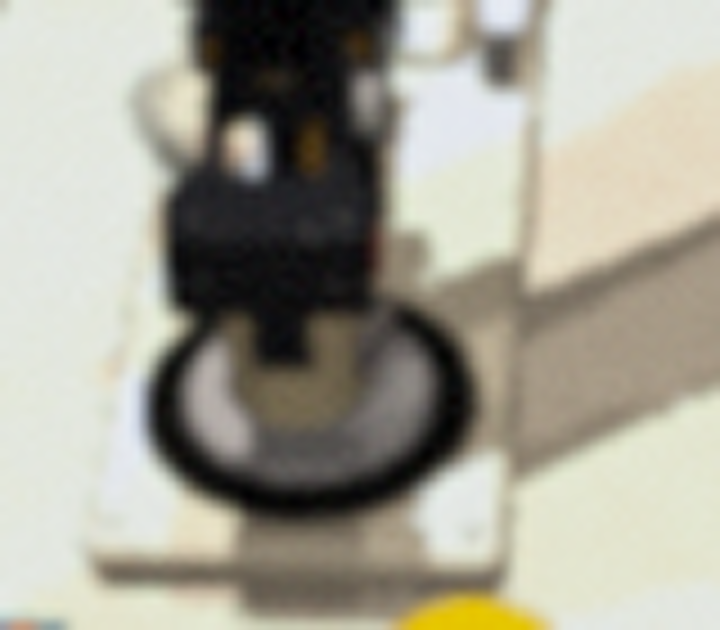

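View pics/w4.png

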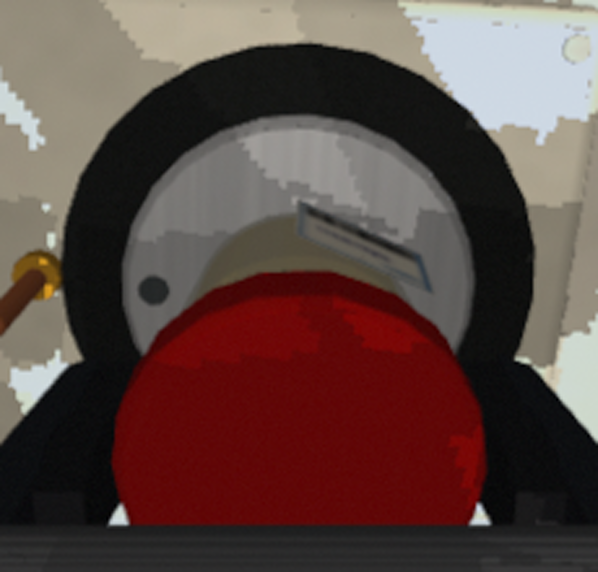

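Request:
arm_command(series=[0,0,0,0,0,0,0,0,0,0,0,0,0,0,0,0,0,0,0,0,0,0,0,0], fingers=-1)

```text
clock: 10.55
tcp_pos: [0.58, 0.0841, 0.0763]
eef_rot: [0.461, 0.542, -0.533, -0.457]
force: [-0.8, 0.6, -0.5]
gripper_width: 0.0876
```

```bash
python3 - <<'E'
from h import *
st=robot.state();show(st)
rows(st,[((.578,.0834,.24),1.72)],[5])
E
```

```text
t 10.55 p [0.58   0.0841 0.0763] yaw 1.7279 ydown [ 0.0126  0.0055 -0.9999] w 0.0876 F [-0.8  0.6 -0.5] q [ 0.27  0.75 -0.68  1.8   0.64  0.81  1.  ]
0, -0.033, 0, 0.2, 0.1, 0; 0, -0.033, 0, 0.2, 0.1, 0; 0, -0.033, 0, 0.2, 0.1, 0; 0, -0.033, 0, 0.2, 0.1, 0; 0, -0.033, 0, 0.2, 0.1, 0
max 0.033 0.2
```

Request:
arm_command(series=[0,-0.033,0,0.2,0,0,0,-0.033,0,0.2,0,0,0,-0.04,0,0.2,0,0,0,-0.045,0,0.2,0,0,0,-0.045,0,0,0,0,0,0,0,0,0,0,0,0,0,0,0,0])

```text
clock: 11.25
tcp_pos: [0.5776, 0.0832, 0.2778]
eef_rot: [-0.457, -0.537, 0.539, 0.461]
force: [0.7, 0.5, -1.4]
gripper_width: 0.088
```

```bash
python3 - <<'E'
from h import *
import pickle
st=robot.state();show(st);im=robot.snapshot("wrist")[:,:,::-1]
cv2.imwrite("pics/w5.png",im);pickle.dump(st,open("w5.pkl","wb"))
c=cam("wrist",st);h=cv2.cvtColor(im,cv2.COLOR_BGR2HSV)
m=cv2.inRange(h,(0,150,50),(6,255,255))|cv2.inRange(h,(175,150,50),(180,255,255))
for k in cv2.findContours(m,cv2.RETR_EXTERNAL,cv2.CHAIN_APPROX_NONE)[0]:
    if cv2.contourArea(k)>800: 
        k=cv2.convexHull(k)[:,0,:]+0.; print(rcirc(plane(c,k,.106)))
E
```

```text
t 11.25 p [0.5776 0.0832 0.2778] yaw 1.729 ydown [-0.0063  0.003  -1.    ] w 0.088 F [ 0.7  0.5 -1.4] q [ 0.39  0.52 -0.84  1.64  0.41  1.18  1.18]
(array([0.57955111, 0.08437001]), np.float64(0.06414242520079981), np.float64(0.0004584905756604337), 30)
```

View pics/w5.png

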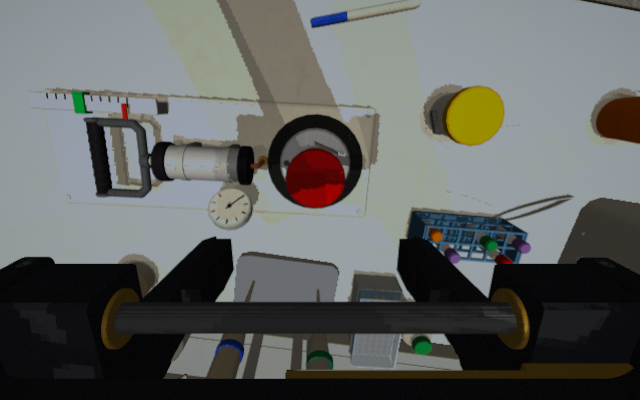

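```bash
python3 - <<'E'
from h import *
st=robot.state()
p,r=pose(st);a0=np.arctan2(p[1],p[0]);r0=np.hypot(p[0],p[1]);N=14
w=[]
for i in range(N):
    f=(i+1)/N;ang=a0+f*(-.70-a0);rd=r0+f*(.655-r0)
    w.append(((rd*np.cos(ang),rd*np.sin(ang),.28),1.729+f*(.85-1.729)))
rows(st,w,[1]*N)
E
```

```text
-0.036, -0.002, -0.003, -0.3, 3.6, 0.2; -0.036, 0, -0.004, 0, 3.6, 0; -0.036, 0, -0.004, 0, 3.6, 0; -0.036, 0, -0.004, 0, 3.6, 0; -0.037, 0, -0.004, 0, 3.6, 0; -0.037, 0, -0.004, 0, 3.6, 0; -0.037, 0, -0.004, 0, 3.6, 0; -0.038, 0, -0.004, 0, 3.6, 0; -0.038, 0, -0.004, 0, 3.6, 0; -0.038, 0, -0.004, 0, 3.6, 0; -0.038, 0, -0.004, 0, 3.6, 0; -0.039, 0, -0.004, 0, 3.6, 0
-0.039, 0, -0.005, 0, 3.6, 0; -0.039, 0, -0.005, 0, 3.6, 0
max 0.039 3.6
```

Request:
arm_command(series=[-0.036,-0.002,-0.003,-0.3,3.6,0.2,-0.037,0,-0.004,0,3.6,0,-0.037,0,-0.004,0,3.6,0,-0.037,0,-0.004,0,3.6,0,-0.037,0,-0.004,0,3.6,0,-0.037,0,-0.004,0,3.6,0,-0.037,0,-0.004,0,3.6,0,-0.037,0,-0.004,0,3.6,0,-0.037,0,-0.004,0,3.6,0,-0.038,0,-0.004,0,3.6,0,-0.038,0,-0.004,0,3.6,0,-0.038,0,-0.004,0,3.6,0])

```text
clock: 12.5
tcp_pos: [0.53, -0.3597, 0.2576]
eef_rot: [-0.618, -0.321, 0.334, 0.635]
force: [0.8, -1.0, -0.1]
gripper_width: 0.0885
```

Request:
arm_command(series=[-0.03,0,-0.004,0,3.6,0,0,0,0,0,0,0,0,0,0,0,0,0])

```text
clock: 12.8
tcp_pos: [0.5091, -0.3937, 0.2513]
eef_rot: [-0.629, -0.294, 0.312, 0.649]
force: [-0.4, 0.2, 0.5]
gripper_width: 0.0881
```

```bash
python3 - <<'E'
from h import *
import pickle
st=robot.state();show(st);im=robot.snapshot("wrist")[:,:,::-1]
cv2.imwrite("pics/w6.png",im);pickle.dump(st,open("w6.pkl","wb"))
E
```

```text
t 12.8 p [ 0.5091 -0.3937  0.2513] yaw 0.8861 ydown [-0.0364  0.0142 -0.9992] w 0.0881 F [-0.4  0.2  0.5] q [ 0.94  0.6  -0.55  1.48  0.32  1.19  1.23]
```

View pics/w6.png

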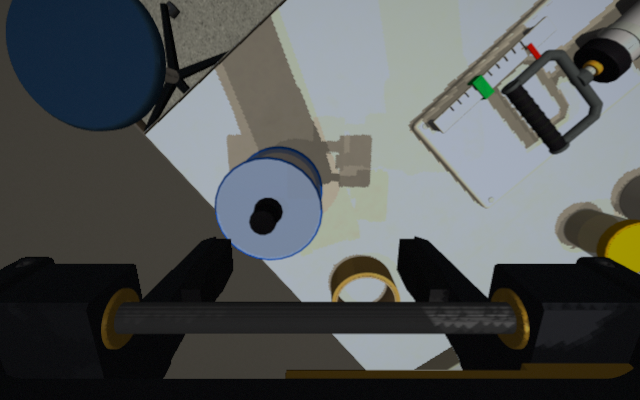

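```bash
python3 - <<'E'
from h import *
import pickle
st=pickle.load(open("w6.pkl","rb")); c=cam("wrist",st); im=cv2.imread("pics/w6.png")
crop(im,205,135,130,135,4.4,"pics/c6.png")
g=cv2.cvtColor(im,cv2.COLOR_BGR2GRAY)
m=(g<40).astype(np.uint8);m[:,:220]=0;m[:,320:]=0;m[:180]=0;m[240:]=0
k,l,s,cc=cv2.connectedComponentsWithStats(m);print(s[1:],cc[1:])
E
```

```text
[[311 180   8  14  16]
 [319 180   1   1   1]
 [319 195   1   2   2]
 [250 198  32  36 838]
 [220 239  10   1  10]] [[315.1875     186.625     ]
 [319.         180.        ]
 [319.         195.5       ]
 [265.41288783 215.51431981]
 [224.5        239.        ]]
```

View pics/c6.png

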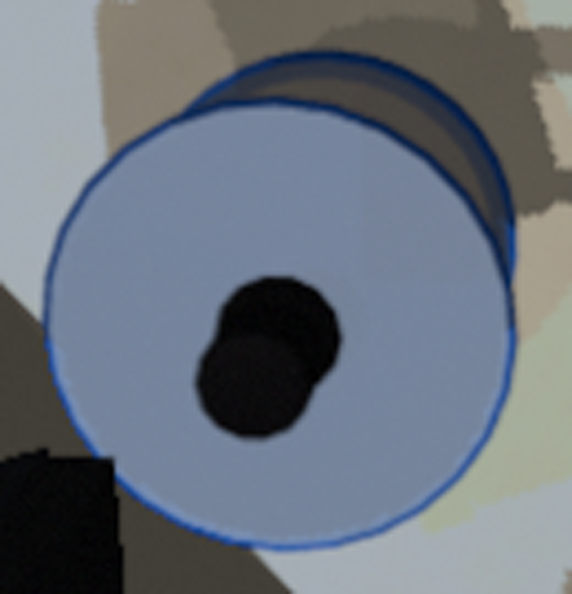

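```bash
python3 - <<'E'
from h import *
import pickle
st=pickle.load(open("w6.pkl","rb")); c=cam("wrist",st)
f=lambda x,y:(205+x/4.4,135+y/4.4)
print("top",plane(c,f(255,383),.134), "w",plane(c,[f(197,383),f(313,383)],.134)[:,:2])
print("flange",plane(c,f(279,336),.100))
pts=[f(*p) for p in [(45,325),(512,335),(270,102),(290,548),(110,175),(420,520),(65,230)]]
for z in (.090,.095): print(z,rcirc(plane(c,pts,z)))
ft=[f(*p) for p in [(320,52),(200,100),(430,95),(490,160),(514,250)]]
for z in (0.008,): print("foot",rcirc(plane(c,ft,z)))
E
```

```text
top [[ 0.49821492 -0.44729767  0.134     ]] w [[ 0.49054627 -0.45678102]
 [ 0.50587601 -0.43782347]]
flange [[ 0.49851974 -0.44800488  0.1       ]]
0.09 (array([ 0.50077461, -0.45144949]), np.float64(0.11346728265357507), np.float64(0.0008780624499148452), 7)
0.095 (array([ 0.50004163, -0.44975834]), np.float64(0.11163443432757594), np.float64(0.0008638790196448346), 7)
foot (array([ 0.49897559, -0.44959037]), np.float64(0.11307098246705613), np.float64(0.0007480568210754536), 5)
```

```bash
python3 - <<'E'
from h import *
st=robot.state();show(st)
rows(st,[((.4985,-.448,.16),.83)],[3])
E
```

```text
t 12.85 p [ 0.5088 -0.3939  0.2511] yaw 0.886 ydown [-0.0371  0.0138 -0.9992] w 0.0876 F [-0.  -0.4 -1.1] q [ 0.94  0.6  -0.55  1.48  0.32  1.19  1.23]
-0.016, 0.03, -0.01, -0.7, 1.1, -0.3; -0.016, 0.03, -0.01, -0.7, 1.1, -0.3; -0.016, 0.03, -0.01, -0.7, 1.1, -0.3
max 0.03 1.1
```

Request:
arm_command(series=[-0.016,0.03,-0.01,-0.9,1.1,-0.3,-0.016,0.03,-0.01,-0.7,1.1,-0.3,-0.016,0.03,-0.01,-0.7,1.1,-0.3,0,0,0,0,0,0,0,0,0,0,0,0])

```text
clock: 13.35
tcp_pos: [0.505, -0.4409, 0.1579]
eef_rot: [-0.645, -0.292, 0.286, 0.645]
force: [0.3, 0.0, 1.2]
gripper_width: 0.0881
```

```bash
python3 - <<'E'
from h import *
st=robot.state();show(st)
rows(st,[((.4985,-.448,.16),.83)],[1])
E
```

```text
t 13.35 p [ 0.505  -0.4409  0.1579] yaw 0.8423 ydown [ 0.0078  0.004  -1.    ] w 0.0881 F [0.3 0.  1.2] q [ 0.98  0.71 -0.5   1.52  0.37  1.    1.22]
-0.01, -0.002, 0, 0.2, 0.7, 0.5
max 0.01 0.7
```

Request:
arm_command(series=[-0.011,0,0,0.2,0.5,0.5,0,0,0,0,0,0])

```text
clock: 13.55
tcp_pos: [0.4997, -0.4473, 0.1604]
eef_rot: [0.646, 0.288, -0.287, -0.646]
force: [0.1, 0.2, 0.5]
gripper_width: 0.0881
```

```bash
python3 - <<'E'
from h import *
st=robot.state();show(st)
rows(st,[((.4985,-.448,.105),.83)],[3])
E
```

```text
t 13.55 p [ 0.4997 -0.4473  0.1604] yaw 0.8375 ydown [ 8.e-04 -7.e-04 -1.e+00] w 0.0881 F [0.1 0.2 0.5] q [ 0.99  0.71 -0.5   1.52  0.37  1.01  1.23]
0, 0.018, 0, 0, 0.1, 0; 0, 0.018, 0, 0, 0.1, 0; 0, 0.018, 0, 0, 0.1, 0
max 0.018 0.1
```

Request:
arm_command(series=[0,0.018,0,0,0,0,0,0.018,0,0,0,0,0,0.016,0,0,0,0,0,0,0,0,0,0], fingers=-0.3)

```text
clock: 13.95
tcp_pos: [0.5026, -0.4462, 0.108]
eef_rot: [0.647, 0.29, -0.287, -0.644]
force: [-1.4, -0.3, 0.1]
gripper_width: 0.0588
```

```bash
python3 - <<'E'
from h import *
st=robot.state();show(st)
rows(st,[((.4985,-.448,.105),.83)],[1])
im=robot.snapshot("wrist")[:,:,::-1];cv2.imwrite("pics/w7.png",im)
E
```

```text
t 13.95 p [ 0.5026 -0.4462  0.108 ] yaw 0.8405 ydown [ 0.0053 -0.0033 -1.    ] w 0.0588 F [-1.4 -0.3  0.1] q [ 0.97  0.77 -0.47  1.55  0.41  0.92  1.2 ]
-0.004, 0.003, 0.002, 0.4, 0.6, 0.1
max 0.004 0.6
```

View pics/w7.png

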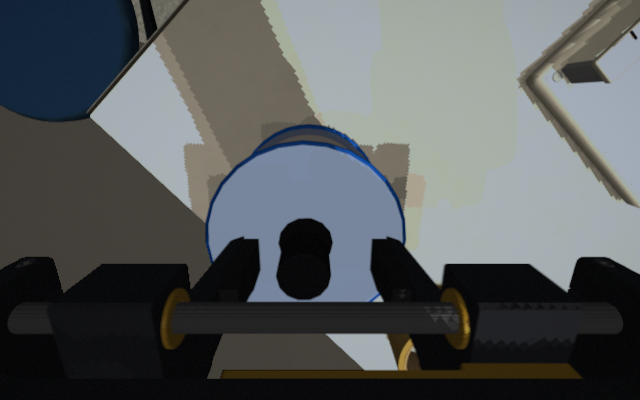

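Request:
arm_command(series=[-0.005,0.003,0.002,0.3,0.3,0.1,0,0,0,0,0,0])

```text
clock: 14.2
tcp_pos: [0.4987, -0.4493, 0.1067]
eef_rot: [0.647, 0.287, -0.286, -0.645]
force: [-0.9, 0.1, -0.9]
gripper_width: 0.0575
```

Request:
arm_command(series=[0,0,0,0,0,0,0,0,0,0,0,0,0,0,0,0,0,0,0,0,0,0,0,0,0,0,0,0,0,0], fingers=1, squeeze=30)

```text
clock: 14.7
tcp_pos: [0.4993, -0.4503, 0.1086]
eef_rot: [0.649, 0.287, -0.286, -0.644]
force: [-0.0, -0.4, -2.2]
gripper_width: 0.0241
```

```bash
python3 - <<'E'
from h import *
st=robot.state();show(st)
E
```

```text
t 14.7 p [ 0.4993 -0.4503  0.1086] yaw 0.8343 ydown [ 0.0043 -0.0044 -1.    ] w 0.0241 F [-0.  -0.4 -2.2] q [ 0.97  0.77 -0.47  1.55  0.41  0.92  1.2 ]
```

Request:
arm_command(series=[0,-0.02,0,0,0,0,0,-0.04,0,0,0,0,0,-0.045,0,0,0,0,0,-0.045,0,0,0,0,0,-0.02,0,0,0,0,0,0,0,0,0,0])

```text
clock: 15.3
tcp_pos: [0.4959, -0.4474, 0.2794]
eef_rot: [-0.645, -0.286, 0.288, 0.648]
force: [0.0, -1.2, -3.3]
gripper_width: 0.0238
```

```bash
python3 - <<'E'
from h import *
st=robot.state();show(st)
p,r=pose(st);a0=np.arctan2(p[1],p[0]);r0=np.hypot(p[0],p[1]);N=16
a1=np.arctan2(.0834,.5767);r1=np.hypot(.0834,.5767)
w=[]
for i in range(N):
    f=(i+1)/N;ang=a0+f*(a1-a0);rd=r0+f*(r1-r0)
    w.append(((rd*np.cos(ang),rd*np.sin(ang),.275),.834+f*(1.72-.834)))
rows(st,w,[1]*N)
E
```

```text
t 15.3 p [ 0.4959 -0.4474  0.2794] yaw 0.8355 ydown [-0.0042  0.0028 -1.    ] w 0.0238 F [ 0.  -1.2 -3.3] q [ 1.01  0.59 -0.53  1.41  0.31  1.22  1.28]
0.036, 0.004, 0.006, -0.3, -3.1, 0; 0.036, 0, 0.006, 0, -3.2, 0; 0.036, 0, 0.006, 0, -3.2, 0; 0.035, 0, 0.006, 0, -3.2, 0; 0.035, 0, 0.006, 0, -3.2, 0; 0.035, 0, 0.006, 0, -3.2, 0; 0.035, 0, 0.006, 0, -3.2, 0; 0.034, 0, 0.006, 0, -3.2, 0; 0.034, 0, 0.006, 0, -3.2, 0; 0.034, 0, 0.006, 0, -3.2, 0; 0.033, 0, 0.006, 0, -3.2, 0; 0.033, 0, 0.006, 0, -3.2, 0
0.033, 0, 0.006, 0, -3.2, 0; 0.033, 0, 0.006, 0, -3.2, 0; 0.032, 0, 0.006, 0, -3.2, 0; 0.032, 0, 0.006, 0, -3.2, 0
max 0.036 3.2
```

Request:
arm_command(series=[0.036,0,0.006,-0.3,-3.1,0,0.036,0,0.006,0,-3.2,0,0.036,0,0.006,0,-3.2,0,0.035,-0.001,0.006,0,-3.2,0,0.035,-0.001,0.006,0,-3.2,0,0.035,-0.001,0.006,0,-3.2,0,0.035,-0.001,0.006,0,-3.2,0])

```text
clock: 16.0
tcp_pos: [0.5879, -0.2163, 0.2678]
eef_rot: [-0.574, -0.402, 0.412, 0.582]
force: [0.5, 0.3, -2.5]
gripper_width: 0.0238
```

```bash
python3 - <<'E'
from h import *
st=robot.state();show(st)
p,r=pose(st);a0=np.arctan2(p[1],p[0]);r0=np.hypot(p[0],p[1]);N=10
M=r.as_matrix();y0=np.arctan2(M[1,0],M[0,0])
a1=np.arctan2(.0834,.5767);r1=np.hypot(.0834,.5767)
w=[]
for i in range(N):
    f=(i+1)/N;ang=a0+f*(a1-a0);rd=r0+f*(r1-r0)
    w.append(((rd*np.cos(ang),rd*np.sin(ang),.275),y0+f*(1.72-y0)))
rows(st,w,[1]*N)
E
```

```text
t 16.0 p [ 0.5879 -0.2163  0.2678] yaw 1.2268 ydown [-0.0179  0.0021 -0.9998] w 0.0238 F [ 0.5  0.3 -2.5] q [ 0.73  0.56 -0.66  1.53  0.36  1.19  1.23]
0.031, -0.007, 0.005, -1, -2.8, -0.2; 0.031, 0, 0.005, 0, -2.8, 0; 0.03, 0, 0.005, 0, -2.8, 0; 0.03, 0, 0.005, 0, -2.8, 0; 0.03, 0, 0.005, 0, -2.8, 0; 0.03, 0, 0.005, 0, -2.8, 0; 0.03, 0, 0.005, 0, -2.8, 0; 0.029, 0, 0.005, 0, -2.8, 0; 0.029, 0, 0.005, 0, -2.8, 0; 0.029, 0, 0.005, 0, -2.8, 0
max 0.031 2.8
```

Request:
arm_command(series=[0.031,-0.007,0.005,-1,-2.8,-0.2,0.031,-0.001,0.005,0,-2.8,0,0.03,-0.001,0.005,0,-2.8,0,0.03,-0.001,0.005,0,-2.8,0,0.03,-0.001,0.005,0,-2.8,0,0.03,-0.001,0.005,0,-2.8,0,0.03,-0.001,0.005,0,-2.8,0,0.029,-0.001,0.005,0,-2.8,0,0.02,-0.001,0.004,0,-2.8,0,0,0,0,0,0,0])

```text
clock: 17.0
tcp_pos: [0.5751, 0.0653, 0.2746]
eef_rot: [-0.463, -0.531, 0.532, 0.469]
force: [-0.4, 0.4, -3.6]
gripper_width: 0.0239
```

```bash
python3 - <<'E'
from h import *
st=robot.state();show(st)
rows(st,[((.5767,.0834,.27),1.72)],[2])
E
```

```text
t 17.0 p [0.5751 0.0653 0.2746] yaw 1.7013 ydown [-0.0076  0.0043 -1.    ] w 0.0239 F [-0.4  0.4 -3.6] q [ 0.42  0.51 -0.84  1.65  0.4   1.17  1.18]
0.009, 0.002, -0.002, -0.2, -0.5, 0.2; 0.009, 0.002, -0.002, -0.2, -0.5, 0.2
max 0.009 0.5
```

Request:
arm_command(series=[0.01,0,-0.003,-0.4,-0.5,0.2,0.009,0,-0.002,0,-0.4,0.1,0,0,0,0,0,0,0,0,0,0,0,0])

```text
clock: 17.4
tcp_pos: [0.5782, 0.0826, 0.2735]
eef_rot: [-0.464, -0.534, 0.535, 0.462]
force: [0.7, -0.0, -2.9]
gripper_width: 0.0241
```

```bash
python3 - <<'E'
from h import *
import pickle
st=robot.state();show(st);im=robot.snapshot("wrist")[:,:,::-1]
cv2.imwrite("pics/w8.png",im);pickle.dump(st,open("w8.pkl","wb"))
b=robot.snapshot("side")[:,:,::-1];cv2.imwrite("pics/s8.png",b)
a=robot.snapshot("scene")[:,:,::-1];cv2.imwrite("pics/a8.png",a);crop(a,230,90,160,140,4.2,"pics/a8c.png");crop(b,240,70,140,190,3.1,"pics/s8c.png")
E
```

```text
t 17.4 p [0.5782 0.0826 0.2735] yaw 1.7136 ydown [ 0.     -0.0028 -1.    ] w 0.0241 F [ 0.7 -0.  -2.9] q [ 0.38  0.52 -0.84  1.65  0.42  1.16  1.15]
```

View pics/w8.png

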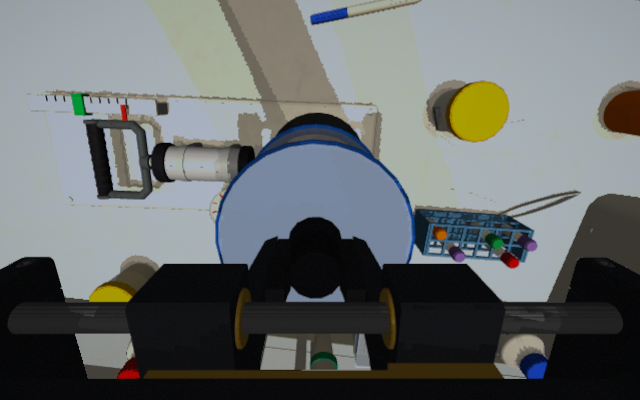

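View pics/a8c.png

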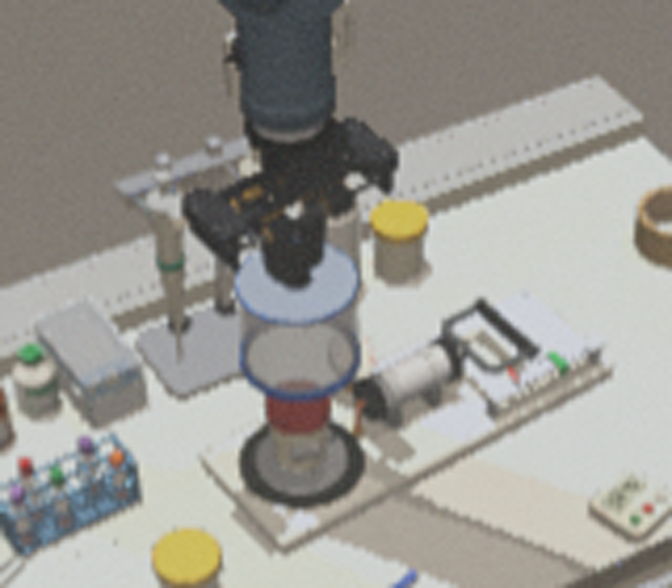

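View pics/s8c.png

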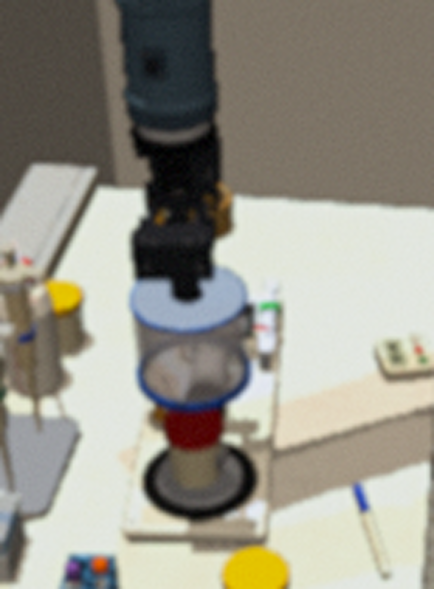

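```bash
python3 - <<'E'
from h import *
import pickle
a=cv2.imread("pics/a8.png");b=cv2.imread("pics/s8.png");w=cv2.imread("pics/w8.png")
st=pickle.load(open("w8.pkl","rb"))
def arc(im,c,box,zs,name,sc=None):
    x,y,W,H=box; h=cv2.cvtColor(im,cv2.COLOR_BGR2HSV); m=cv2.inRange(h,(105,110,40),(125,255,255)); 
    q=np.zeros_like(m);q[y:y+H,x:x+W]=m[y:y+H,x:x+W]
    pts=np.argwhere(q)[:,::-1]+0.
    for z in zs: print(name,z,len(pts),rcirc(plane(c,pts,z)))
# scene: foot ring region
arc(a,cam("scene"),(285,170,33,18),(.165,.172),"scene foot")
arc(b,cam("side"),(283,188,40,16),(.165,.172),"side foot")
arc(w,cam("wrist",st),(215,135,200,130),(.255,.26),"wrist roof")
g=cv2.cvtColor(a,cv2.COLOR_BGR2GRAY)
# gasket edges radially
def gask(im,cen,ax,n):
    g=cv2.cvtColor(im,cv2.COLOR_BGR2GRAY).astype(np.float32); out=[]
    for t in np.linspace(0,np.pi,60):
        s=np.arange(.75,1.35,.01);xs=(cen[0]+ax[0]*s*np.cos(t)).astype(np.float32);ys=(cen[1]+ax[1]*s*np.sin(t)).astype(np.float32)
        v=cv2.remap(g,xs[None],ys[None],cv2.INTER_LINEAR)[0];d=v[10:]-v[:-10];i=d.argmax()
        if d[i]>25: out.append((xs[i+5],ys[i+5]))
    print(n,rcirc(plane(cam(n),out,.026)))
gask(a,(230+301/4.2,90+465/4.2),(62/4.2,42/4.2),"scene"); gask(b,(240+201/3.1,70+482/3.1),(57/3.1,37/3.1),"side")
a0=cv2.imread("pics/scene0.png");b0=cv2.imread("pics/side0.png")
arc(a0,cam("scene"),(400,160,32,22),(.0,.007),"scene foot0")
arc(b0,cam("side"),(330,135,32,18),(.0,.007),"side foot0")
E
```

```text
scene foot 0.165 1 (array([0.1528424 , 0.03527521]), np.float64(0.8103216407553894), np.float64(0.0), 1)
scene foot 0.172 1 (array([0.14980458, 0.03580907]), np.float64(0.8051869166755545), np.float64(0.0), 1)
side foot 0.165 75 (array([0.5755628 , 0.08126567]), np.float64(0.10241783431566052), np.float64(0.002437006409848271), 74)
side foot 0.172 75 (array([0.57346338, 0.08975276]), np.float64(0.10148897054559113), np.float64(0.0024149043318596763), 74)
wrist roof 0.255 1504 (array([0.57959461, 0.08255535]), np.float64(0.11483568249525591), np.float64(0.0005977935423594977), 1276)
wrist roof 0.26 1504 (array([0.57724266, 0.08223397]), np.float64(0.1113344685432238), np.float64(0.0005795674732016893), 1276)
scene (array([0.57251353, 0.08426607]), np.float64(0.12445554452065155), np.float64(0.0006661548454868455), 49)
side (array([0.57483483, 0.08857051]), np.float64(0.12058159251861213), np.float64(0.000817922089433406), 56)Traceback (most recent call last):
  File "<stdin>", line 25, in <module>
  File "<stdin>", line 9, in arc
  File "h.py", line 18, in plane
    o,d=ray(c,uv); return o+d*((z-o[2])/d[:,2])[:,None]
        ~~~^^^^^^
  File "h.py", line 14, in ray
    p=cv2.undistortPoints(np.array(uv,float).reshape(-1,1,2),K,D).reshape(-1,2)
      ~~~~~~~~~~~~~~~~~~~^^^^^^^^^^^^^^^^^^^^^^^^^^^^^^^^^^^^^^^^
cv2.error: OpenCV(4.12.0) /io/opencv/modules/calib3d/src/undistort.dispatch.cpp:347: error: (-215:Assertion failed) CV_IS_MAT(_src) && CV_IS_MAT(_dst) && (_src->rows == 1 || _src->cols == 1) && (_dst->rows == 1 || _dst->cols == 1) && _src->cols + _src->rows - 1 == _dst->rows + _dst->cols - 1 && (CV_MAT_TYPE(_src->type) == CV_32FC2 || CV_MAT_TYPE(_src->type) == CV_64FC2) && (CV_MAT_TYPE(_dst->type) == CV_32FC2 || CV_MAT_TYPE(_dst->type) == CV_64FC2) in function 'cvUndistortPointsInternal'
```

```bash
python3 - <<'E'
from h import *
st=robot.state();show(st)
rows(st,[((.577,.0835,.16),1.72)],[6])
E
```

```text
t 17.55 p [0.5781 0.0825 0.2735] yaw 1.7134 ydown [ 0.     -0.0027 -1.    ] w 0.0238 F [ 0.8 -0.3 -3.3] q [ 0.38  0.52 -0.84  1.65  0.42  1.16  1.15]
0, 0.019, 0, 0, -0.1, 0; 0, 0.019, 0, 0, -0.1, 0; 0, 0.019, 0, 0, -0.1, 0; 0, 0.019, 0, 0, -0.1, 0; 0, 0.019, 0, 0, -0.1, 0; 0, 0.019, 0, 0, -0.1, 0
max 0.019 0.1
```

Request:
arm_command(series=[0.001,0.019,0.001,0,-0.1,0,0,0.019,0,0,-0.1,0,0,0.019,0,0,-0.1,0,0,0.019,0,0,0,0,0,0,0,0,0,0])

```text
clock: 18.05
tcp_pos: [0.5787, 0.0801, 0.1959]
eef_rot: [-0.465, -0.534, 0.535, 0.462]
force: [0.1, -0.3, -2.3]
gripper_width: 0.0241
```

```bash
python3 - <<'E'
from h import *
st=robot.state();show(st)
rows(st,[((.577,.0835,.16),1.72)],[2])
E
```

```text
t 18.05 p [0.5787 0.0801 0.1959] yaw 1.7133 ydown [ 0.0027 -0.0037 -1.    ] w 0.0241 F [ 0.1 -0.3 -2.3] q [ 0.35  0.6  -0.79  1.72  0.5   1.02  1.1 ]
0.002, 0.018, 0.001, 0.1, -0.2, -0.1; 0.002, 0.018, 0.001, 0.1, -0.2, -0.1
max 0.018 0.2
```

Request:
arm_command(series=[0.003,0.015,0.001,0.2,-0.2,-0.2,0.002,0.016,0.001,0,0,0,0,0,0,0,0,0,0,0,0,0,0,0])

```text
clock: 18.45
tcp_pos: [0.5771, 0.0847, 0.1641]
eef_rot: [0.463, 0.535, -0.535, -0.462]
force: [0.0, -0.8, -3.1]
gripper_width: 0.0239
```

```bash
python3 - <<'E'
from h import *
st=robot.state();show(st)
rows(st,[((.577,.0835,.15),1.72)],[2])
a=robot.snapshot("scene")[:,:,::-1];crop(a,265,150,80,70,8,"pics/a9.png")
b=robot.snapshot("side")[:,:,::-1];crop(b,260,150,80,90,6.5,"pics/s9.png")
E
```

```text
t 18.45 p [0.5771 0.0847 0.1641] yaw 1.7155 ydown [ 5.e-04 -1.e-04 -1.e+00] w 0.0239 F [ 0.  -0.8 -3.1] q [ 0.33  0.64 -0.77  1.75  0.53  0.97  1.07]
-0.001, 0.007, 0, 0, -0.1, 0; -0.001, 0.007, 0, 0, -0.1, 0
max 0.007 0.1
```

View pics/a9.png

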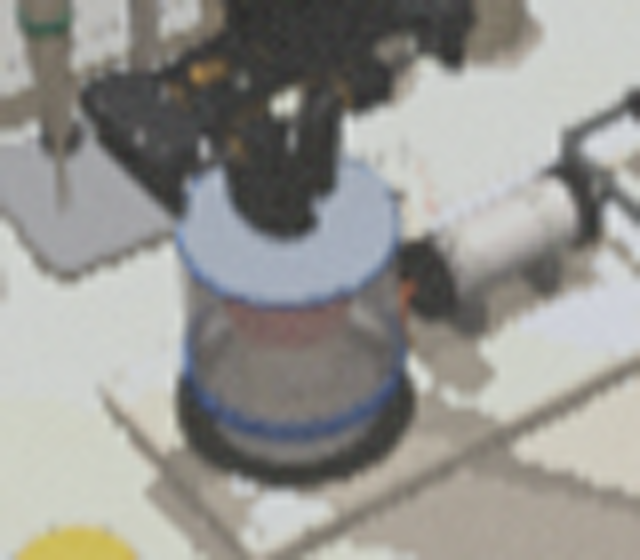

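View pics/s9.png

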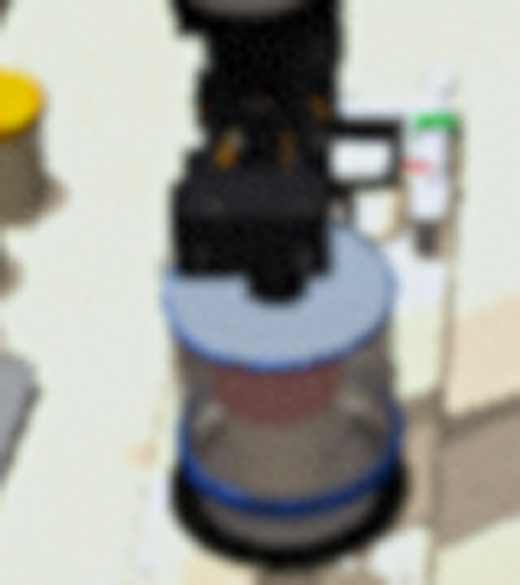

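```bash
python3 - <<'E'
from h import *
st=robot.state();w=robot.snapshot("wrist")[:,:,::-1];cv2.imwrite("pics/w10.png",w);show(st)
c=cam("wrist",st)
h=cv2.cvtColor(w,cv2.COLOR_BGR2HSV); m=cv2.inRange(h,(105,110,40),(125,255,255));m[:, :150]=0;m[:,480:]=0;m[260:]=0
pts=np.argwhere(m)[:,::-1]+0.
for z in (.148,.152,.156): print(z,len(pts),rcirc(plane(c,pts,z),8))
E
```

```text
t 18.55 p [0.5771 0.0846 0.1644] yaw 1.7154 ydown [ 7.e-04 -1.e-04 -1.e+00] w 0.024 F [-0.7 -0.1 -2.1] q [ 0.33  0.64 -0.77  1.75  0.53  0.97  1.07]
0.148 1857 (array([0.57444387, 0.08398351]), np.float64(0.11157064947715477), np.float64(0.002173040728818679), 1560)
0.152 1857 (array([0.57263618, 0.08372377]), np.float64(0.10881308805538764), np.float64(0.002119332219369393), 1560)
0.156 1857 (array([0.5708285 , 0.08346402]), np.float64(0.10605552663363071), np.float64(0.002065623709920124), 1560)
```

View pics/w10.png

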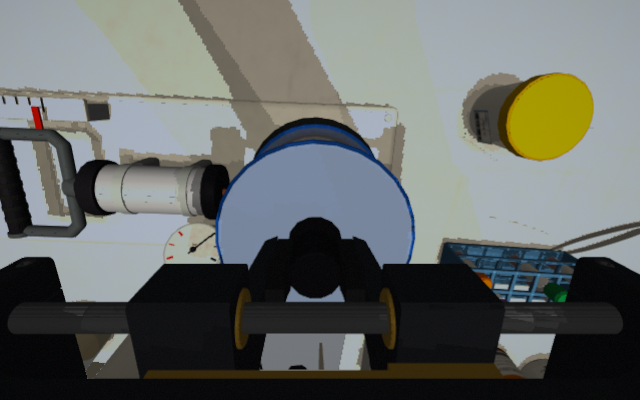

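Request:
arm_command(series=[0,0.009,-0.001,0,0,0,0,0.008,-0.001,0,0,0,0,0,0,0,0,0])

```text
clock: 18.9
tcp_pos: [0.5803, 0.0848, 0.1472]
eef_rot: [0.464, 0.535, -0.534, -0.462]
force: [-0.3, -0.8, -3.1]
gripper_width: 0.024
```

```bash
python3 - <<'E'
from h import *
st=robot.state();show(st)
E
```

```text
t 18.9 p [0.5803 0.0848 0.1472] yaw 1.7148 ydown [ 3.4e-03 -2.0e-04 -1.0e+00] w 0.024 F [-0.3 -0.8 -3.1] q [ 0.31  0.66 -0.75  1.75  0.55  0.94  1.05]
```

Request:
arm_command(series=[-0.001,0.004,0.002,0,0,-0.2,0,0.003,0.001,0,0,0,0,0,0,0,0,0])

```text
clock: 19.2
tcp_pos: [0.5772, 0.0833, 0.1393]
eef_rot: [0.462, 0.536, -0.533, -0.463]
force: [0.2, -0.4, -2.4]
gripper_width: 0.0238
```

```bash
python3 - <<'E'
from h import *
st=robot.state();show(st)
E
```

```text
t 19.2 p [0.5772 0.0833 0.1393] yaw 1.7149 ydown [ 0.0023  0.0037 -1.    ] w 0.0238 F [ 0.2 -0.4 -2.4] q [ 0.32  0.67 -0.75  1.77  0.56  0.92  1.05]
```

Request:
arm_command(series=[0,0.003,0,-0.2,0,-0.1,0,0.003,0,0,0,0,0,0,0,0,0,0])

```text
clock: 19.5
tcp_pos: [0.5776, 0.0839, 0.1346]
eef_rot: [0.463, 0.538, -0.531, -0.462]
force: [-0.5, -0.6, -3.4]
gripper_width: 0.0237
```

```bash
python3 - <<'E'
from h import *
st=robot.state();show(st)
E
```

```text
t 19.5 p [0.5776 0.0839 0.1346] yaw 1.7149 ydown [ 0.0072  0.0062 -1.    ] w 0.0237 F [-0.5 -0.6 -3.4] q [ 0.32  0.68 -0.74  1.77  0.56  0.91  1.04]
```

Request:
arm_command(series=[0,0.003,0,-0.3,0,-0.4,0,0.002,0,0,0,0,0,0,0,0,0,0])

```text
clock: 19.8
tcp_pos: [0.5783, 0.0847, 0.135]
eef_rot: [0.464, 0.541, -0.529, -0.461]
force: [-0.1, 0.8, -3.6]
gripper_width: 0.0239
```

```bash
python3 - <<'E'
from h import *
st=robot.state();show(st)
a=robot.snapshot("scene")[:,:,::-1];crop(a,265,150,80,70,8,"pics/a11.png")
b=robot.snapshot("side")[:,:,::-1];crop(b,260,150,80,90,6.5,"pics/s11.png")
show(robot.state())
E
```

```text
t 19.8 p [0.5783 0.0847 0.135 ] yaw 1.7156 ydown [ 0.0142  0.0114 -0.9998] w 0.0239 F [-0.1  0.8 -3.6] q [ 0.32  0.67 -0.75  1.78  0.56  0.9   1.04]
t 19.9 p [0.5786 0.0849 0.1346] yaw 1.7156 ydown [ 0.0144  0.012  -0.9998] w 0.0239 F [1.5 0.8 0.5] q [ 0.32  0.67 -0.75  1.78  0.56  0.9   1.04]
```

View pics/a11.png

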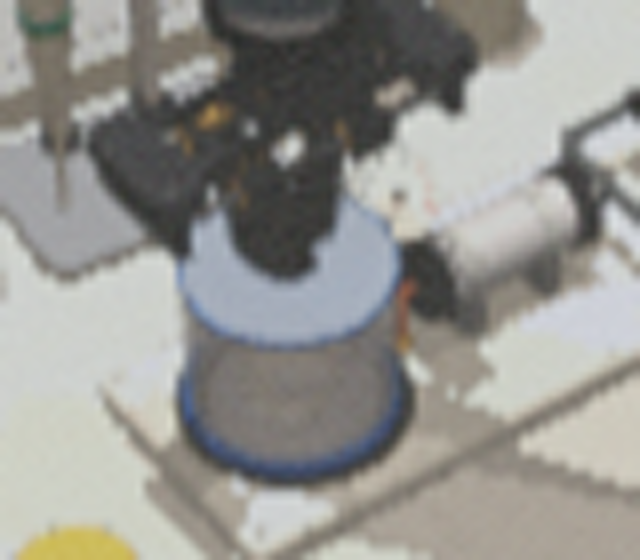

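View pics/s11.png

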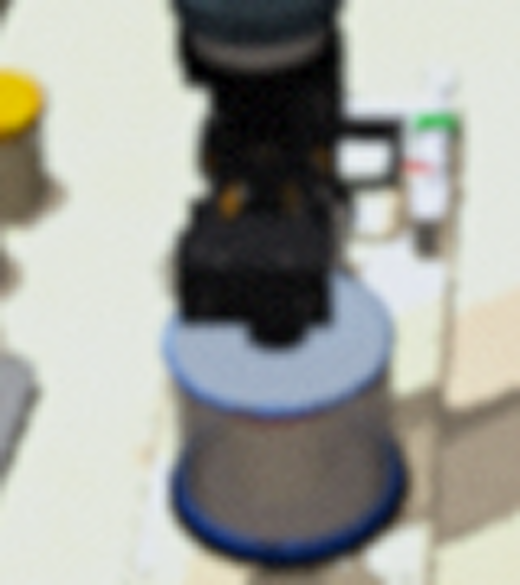

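```bash
python3 - <<'E'
from h import *
st=robot.state();show(st)
rows(st,[((.577,.0838,.1335),1.7156)],[1])
E
```

```text
t 19.9 p [0.5786 0.0849 0.1346] yaw 1.7156 ydown [ 0.0144  0.012  -0.9998] w 0.0239 F [1.5 0.8 0.5] q [ 0.32  0.67 -0.75  1.78  0.56  0.9   1.04]
-0.001, 0.001, 0.002, 0.9, 0, 0.6
max 0.002 0.9
```

Request:
arm_command(series=[-0.001,0.002,0.002,0.9,0,0.6,0,0.001,0,0.2,0,0.2,0,0,0,0,0,0])

```text
clock: 20.2
tcp_pos: [0.5799, 0.0859, 0.1349]
eef_rot: [0.464, 0.535, -0.535, -0.461]
force: [0.0, 0.1, -2.1]
gripper_width: 0.0238
```

```bash
python3 - <<'E'
from h import *
st=robot.state();show(st)
rows(st,[((.577,.0838,.1335),1.7156)],[1])
E
```

```text
t 20.2 p [0.5799 0.0859 0.1349] yaw 1.7155 ydown [ 0.0034 -0.0023 -1.    ] w 0.0238 F [ 0.   0.1 -2.1] q [ 0.3   0.68 -0.74  1.76  0.57  0.92  1.04]
-0.002, 0.001, 0.003, 0.2, 0, -0.2
max 0.003 0.2
```

Request:
arm_command(series=[-0.002,0.003,0.003,0,0,0,0,0.003,0,0,0,0,0,0,0,0,0,0])

```text
clock: 20.5
tcp_pos: [0.5798, 0.0853, 0.1348]
eef_rot: [0.466, 0.536, -0.534, -0.459]
force: [0.3, -0.6, -3.2]
gripper_width: 0.0242
```

```bash
python3 - <<'E'
from h import *
st=robot.state();show(st)
rows(st,[((.577,.0838,.1335),1.7156)],[1])
E
```

```text
t 20.5 p [0.5798 0.0853 0.1348] yaw 1.7155 ydown [ 0.009  -0.0028 -1.    ] w 0.0242 F [ 0.3 -0.6 -3.2] q [ 0.3   0.68 -0.74  1.77  0.57  0.91  1.03]
-0.001, 0.001, 0.003, 0.5, 0, -0.2
max 0.003 0.5
```

Request:
arm_command(series=[0,0,0,0.4,0,-0.2,0,0,0,0,0,0,0,0,0,0,0,0,0,0,0,0,0,0], fingers=-0.3)

```text
clock: 20.9
tcp_pos: [0.5799, 0.085, 0.1336]
eef_rot: [0.463, 0.535, -0.535, -0.463]
force: [0.1, -0.2, 0.2]
gripper_width: 0.0539
```

Request:
arm_command(series=[0,-0.02,0,0,0,0,0,-0.03,0,0,0,0,0,-0.04,0,0,0,0,0,-0.045,0,0,0,0,0,-0.03,0,0,0,0,0,0,0,0,0,0])

```text
clock: 21.5
tcp_pos: [0.5786, 0.0847, 0.3014]
eef_rot: [-0.461, -0.534, 0.536, 0.464]
force: [-0.2, 0.2, 0.5]
gripper_width: 0.0571
```

```bash
python3 - <<'E'
from h import *
import pickle
st=robot.state();show(st);im=robot.snapshot("wrist")[:,:,::-1]
cv2.imwrite("pics/w12.png",im);pickle.dump(st,open("w12.pkl","wb"))
a=robot.snapshot("scene")[:,:,::-1];crop(a,265,140,80,70,8,"pics/a12.png")
b=robot.snapshot("side")[:,:,::-1];crop(b,260,150,80,90,6.5,"pics/s12.png")
E
```

```text
t 21.5 p [0.5786 0.0847 0.3014] yaw 1.7159 ydown [-5.9e-03  9.0e-04 -1.0e+00] w 0.0571 F [-0.2  0.2  0.5] q [ 0.39  0.5  -0.85  1.61  0.39  1.22  1.17]
```

View pics/w12.png

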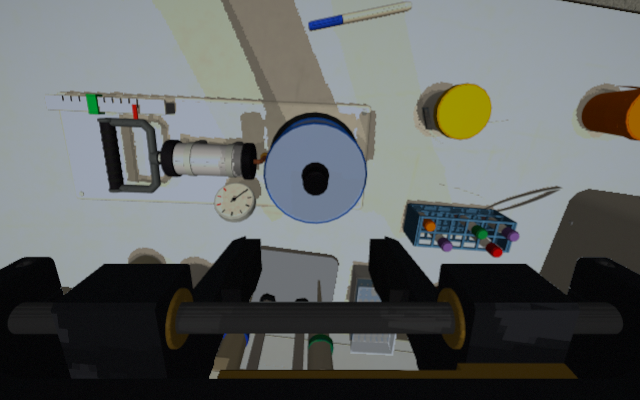

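View pics/a12.png

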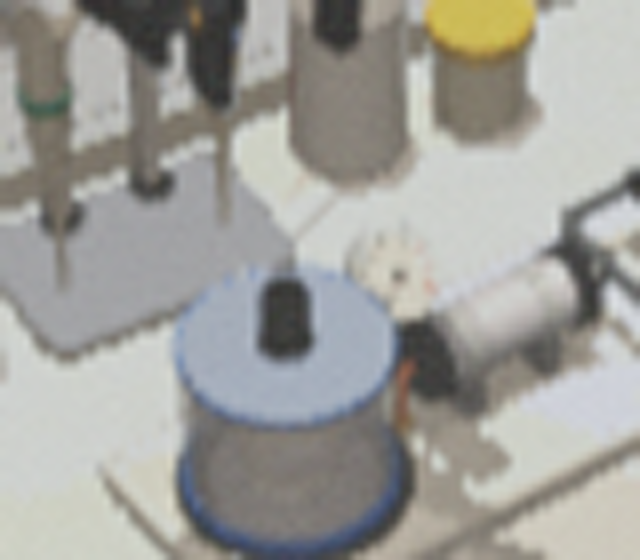

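View pics/s12.png

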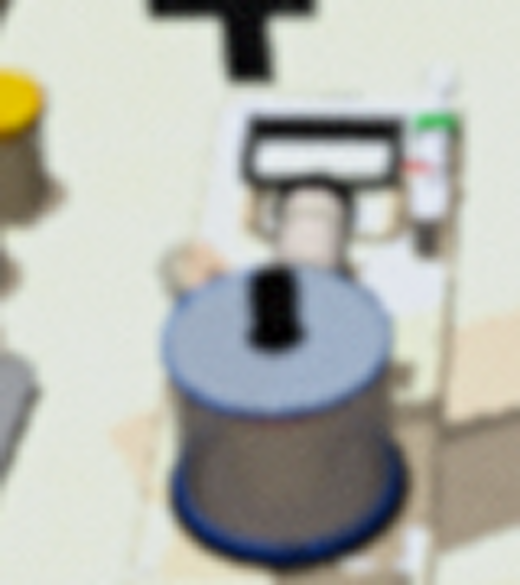

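```bash
python3 - <<'E'
from h import *
import pickle
st=pickle.load(open("w12.pkl","rb"));c=cam("wrist",st);w=cv2.imread("pics/w12.png")
h=cv2.cvtColor(w,cv2.COLOR_BGR2HSV); m=cv2.inRange(h,(105,110,40),(125,255,255))
m[:,:262]=0;m[:,370:]=0;m[240:]=0
# outer lower-half roof edge
pts=np.argwhere(m)[:,::-1]+0.; low=pts[pts[:,1]>168]
for z in (.116,.121,.126): print("roof",z,rcirc(plane(c,low,z),6))
g=cv2.cvtColor(w,cv2.COLOR_BGR2GRAY);k=(g<45).astype(np.uint8);k[:,:295]=0;k[:,335:]=0;k[:155]=0;k[205:]=0
n,l,s,cc=cv2.connectedComponentsWithStats(k);print(s[1:],cc[1:])
i=s[1:,4].argmax()+1;print("knob",plane(c,cc[i],.15)[0])
# foot ring/gasket upper dark edge
crop(w,240,90,150,150,4,"pics/c12.png")
f=lambda x,y:(265+x/8,140+y/8); e=lambda x,y:(260+x/6.5,150+y/6.5)
print(tri([cam("scene"),cam("side")],[f(287,284),e(276,274)]),"knob top center scene/side")
E
```

```text
roof 0.116 (array([0.57921774, 0.0851479 ]), np.float64(0.11246457693825046), np.float64(0.000451036094526368), 203)
roof 0.121 (array([0.57807869, 0.08497029]), np.float64(0.11076750604629391), np.float64(0.00044423003836113317), 203)
roof 0.126 (array([0.57693963, 0.08479269]), np.float64(0.10907043515434371), np.float64(0.0004374239821958882), 203)
[[302 163  27  32 690]] [[315.04202899 178.1884058 ]]
knob [0.57474117 0.084512   0.15      ]
(array([0.57522986, 0.08160979, 0.15863073]), [np.float64(0.0010666559442228905), np.float64(0.0010666559442228827)]) knob top center scene/side
```

View pics/c12.png

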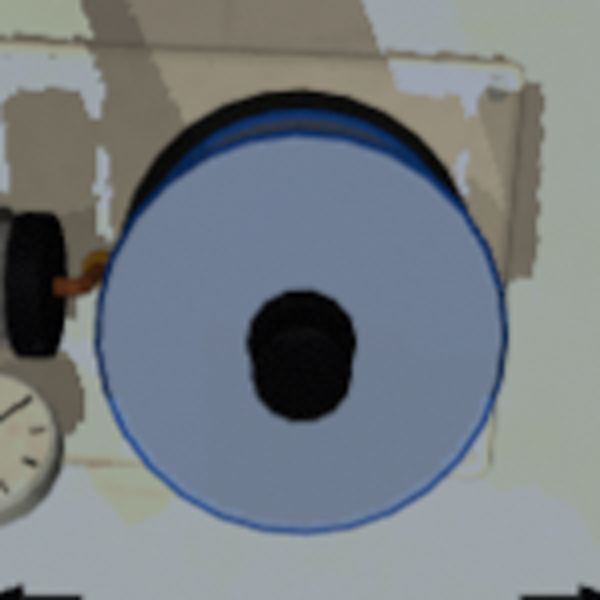

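```bash
python3 - <<'E'
from h import *
import pickle
for nm,box in (("w12",(98,120,24,72)),("w1",(195,168,22,70))):
    st=pickle.load(open(nm+".pkl","rb"));c=cam("wrist",st);w=cv2.imread(f"pics/{nm}.png")
    x,y,W,H=box
    g=cv2.cvtColor(w,cv2.COLOR_BGR2GRAY); 
    crop(w,x-10,y-25,90,H+40,6,f"pics/bar_{nm}.png")
    m=(g[y:y+H,x:x+W]<34).astype(np.uint8)
    n,l,s,cc=cv2.connectedComponentsWithStats(m);i=s[1:,4].argmax()+1;print(s[i],cc[i]+[x,y])
    P=plane(c,np.argwhere(l==i)[:,::-1]+[x,y],.062)[:,:2];mu=P.mean(0);u,sv,vt=np.linalg.svd(P-mu,full_matrices=False)
    print(nm,"bar centre",mu,"dir",vt[0],np.degrees(np.arctan2(vt[0][1],vt[0][0])),"len/width",sv/np.sqrt(len(P))*np.sqrt(12), P.min(0),P.max(0))
E
```

```text
[  2   2  22  68 890] [111.57865169 154.89101124]
w12 bar centre [ 0.60352433 -0.17077857] dir [0.99537922 0.09602194] 5.510141748690196 len/width [0.08180778 0.01723544] [ 0.56261561 -0.18299254] [ 0.64871174 -0.15984107]
[  0   6  20  63 706] [204.47167139 204.63597734]
w1 bar centre [ 0.60543853 -0.17016047] dir [0.99521347 0.09772491] 5.608175541240621 len/width [0.08393048 0.01527039] [ 0.56370504 -0.18122385] [ 0.65016883 -0.15849688]
```

View pics/bar_w12.png

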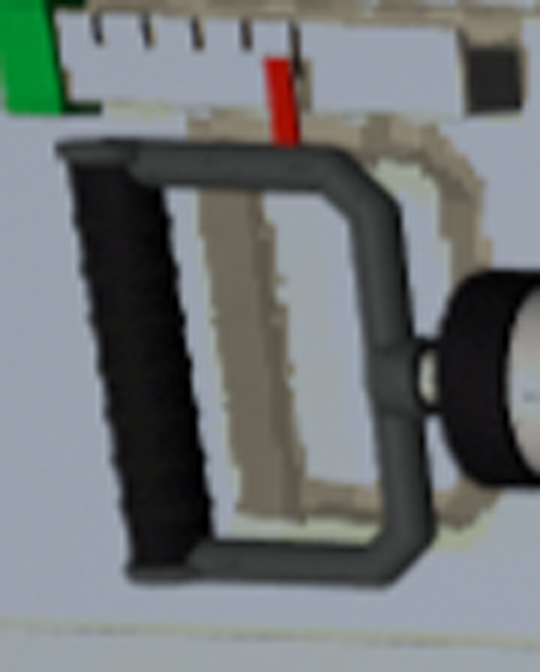

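```bash
python3 - <<'E'
from h import *
st=robot.state();show(st)
rows(st,[((.6045,-.1705,.22),1.671)],[8])
E
```

```text
t 21.65 p [0.5762 0.0834 0.2964] yaw 1.716 ydown [-1.370e-02 -8.000e-04 -9.999e-01] w 0.0576 F [-0.5  0.4 -1.1] q [ 0.39  0.51 -0.85  1.61  0.39  1.22  1.17]
-0.032, 0.01, 0.001, -0.1, 0.3, 0; -0.032, 0.01, 0.001, -0.1, 0.3, 0; -0.032, 0.01, 0.001, -0.1, 0.3, 0; -0.032, 0.01, 0, -0.1, 0.3, 0; -0.032, 0.01, 0, -0.1, 0.3, 0; -0.032, 0.01, 0, -0.1, 0.3, 0; -0.032, 0.01, 0, -0.1, 0.3, 0; -0.032, 0.01, 0, -0.1, 0.3, 0
max 0.032 0.3
```

Request:
arm_command(series=[-0.032,0.006,0.001,-0.2,0.3,0,-0.032,0.006,0.001,-0.1,0.3,0,-0.032,0.008,0.001,-0.1,0.3,0,-0.032,0.01,0,-0.1,0.3,0,-0.032,0.01,0,-0.1,0.3,0,-0.032,0.01,0,-0.1,0.3,0,-0.032,0.01,0,-0.1,0.3,0,-0.03,0.01,0,-0.1,0.3,0,0,0,0,0,0,0,0,0,0,0,0,0], fingers=0.1)

```text
clock: 22.65
tcp_pos: [0.5946, -0.1771, 0.2013]
eef_rot: [-0.463, -0.521, 0.531, 0.482]
force: [0.4, 0.7, -0.1]
gripper_width: 0.0394
```

```bash
python3 - <<'E'
from h import *
import pickle
st=robot.state();show(st);im=robot.snapshot("wrist")[:,:,::-1]
cv2.imwrite("pics/w13.png",im);pickle.dump(st,open("w13.pkl","wb"))
rows(st,[((.6045,-.1705,.12),1.671)],[3])
E
```

```text
t 22.65 p [ 0.5946 -0.1771  0.2013] yaw 1.6781 ydown [-0.0285  0.0071 -0.9996] w 0.0394 F [ 0.4  0.7 -0.1] q [ 0.72  0.66 -0.74  1.6   0.48  1.11  1.53]
0.002, 0.027, -0.004, -0.5, 0.1, 0.2; 0.002, 0.027, -0.004, -0.5, 0.1, 0.2; 0.002, 0.027, -0.004, -0.5, 0.1, 0.2
max 0.027 0.5
```

View pics/w13.png

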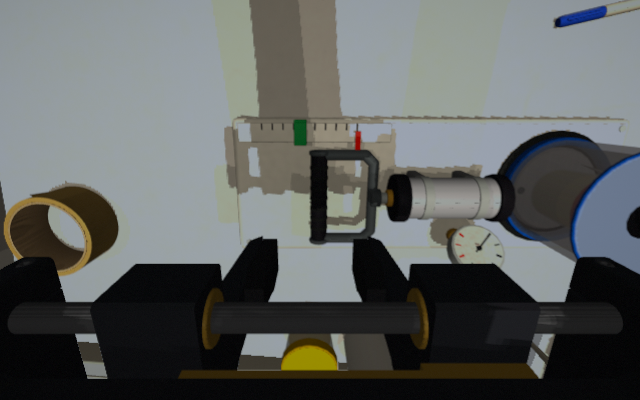

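```bash
cat > m.py <<'E'
from h import *
def meas(w,c,box,thr=34):
    x,y,W,H=box
    g=cv2.cvtColor(w,cv2.COLOR_BGR2GRAY); m=(g[y:y+H,x:x+W]<thr).astype(np.uint8)
    n,l,s,cc=cv2.connectedComponentsWithStats(m);i=s[1:,4].argmax()+1
    P=plane(c,np.argwhere(l==i)[:,::-1]+[x,y],.062)[:,:2];mu=P.mean(0);u,sv,vt=np.linalg.svd(P-mu,full_matrices=False)
    print("bar",s[i],mu.round(4),"ang",np.degrees(np.arctan2(vt[0][1],vt[0][0]))%180,sv/np.sqrt(len(P))*np.sqrt(12))
def col(w,c):
    h=cv2.cvtColor(w,cv2.COLOR_BGR2HSV); ty=np.array([-.0998,.995])
    out={}
    for nm,lo,hi in (("pointer",(0,170,60),(8,255,255)),("clip",(50,120,40),(85,255,255))):
        m=cv2.inRange(h,lo,hi); m[220:]=0; k,l,s,cc=cv2.connectedComponentsWithStats(m)
        for j in range(1,k):
            if s[j,4]>30:
                for z in (.056,.062): 
                    P=plane(c,cc[j],z)[0,:2]; print(nm,s[j],cc[j].round(1),z,P.round(4),"ty",round(P@ty,4))
E
python3 - <<'E'
from m import *
import pickle
st=pickle.load(open("w13.pkl","rb"));c=cam("wrist",st);w=cv2.imread("pics/w13.png")
meas(w,c,(308,152,21,88));col(w,c)
crop(w,220,105,200,150,4,"pics/c13.png")
E
```

```text
bar [   2    0   19   88 1353] [ 0.6015 -0.1716] ang 6.11933082294146 [0.08839853 0.01526278]
pointer [355 131   5  19  77] [357.4 140.7] 0.056 [ 0.5458 -0.1405] ty -0.1942
pointer [355 131   5  19  77] [357.4 140.7] 0.062 [ 0.5453 -0.1414] ty -0.1951
clip [294 120  12  25 287] [299.7 131.8] 0.056 [ 0.5434 -0.1955] ty -0.2488
clip [294 120  12  25 287] [299.7 131.8] 0.062 [ 0.5429 -0.1953] ty -0.2485
```

View pics/c13.png

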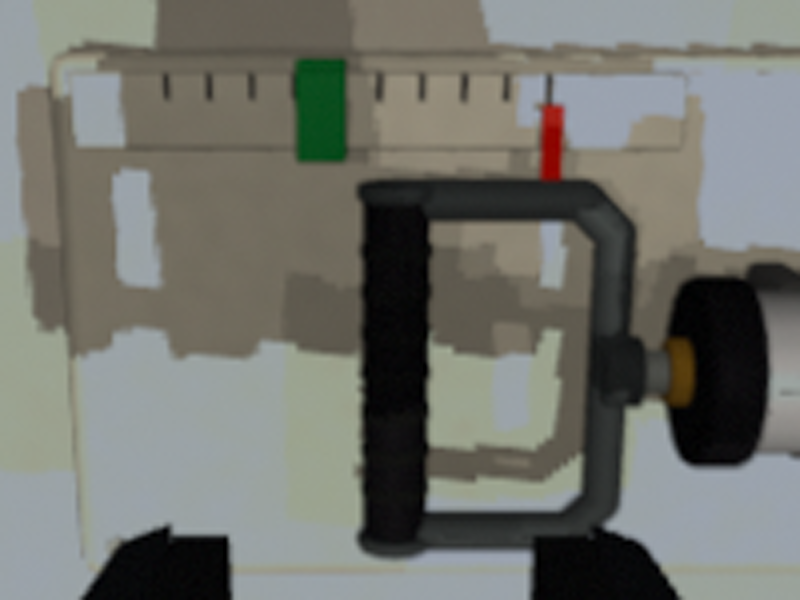

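```bash
python3 - <<'E'
from h import *
st=robot.state();show(st)
rows(st,[((.603,-.171,.12),1.675)],[3])
E
```

```text
t 22.7 p [ 0.5942 -0.1777  0.2011] yaw 1.6779 ydown [-0.0294  0.0062 -0.9995] w 0.0393 F [-0.9 -1.   0.1] q [ 0.72  0.66 -0.74  1.6   0.48  1.11  1.53]
0.002, 0.027, -0.004, -0.5, 0.1, 0.2; 0.002, 0.027, -0.004, -0.5, 0.1, 0.2; 0.002, 0.027, -0.003, -0.5, 0.1, 0.2
max 0.027 0.5
```

Request:
arm_command(series=[0.003,0.027,-0.005,-0.8,0.1,0.3,0.002,0.027,-0.004,-0.6,0,0.2,0.002,0.025,-0.003,-0.5,0,0.2,0,0,0,0,0,0,0,0,0,0,0,0])

```text
clock: 23.2
tcp_pos: [0.6047, -0.1621, 0.1201]
eef_rot: [0.472, 0.529, -0.526, -0.469]
force: [-0.6, 0.1, 0.4]
gripper_width: 0.0397
```

```bash
python3 - <<'E'
from m import *
st=robot.state();show(st)
w=robot.snapshot("wrist")[:,:,::-1];cv2.imwrite("pics/w14.png",w)
rows(st,[((.603,-.171,.12),1.675)],[1])
E
```

```text
t 23.2 p [ 0.6047 -0.1621  0.1201] yaw 1.6846 ydown [ 6.3e-03  1.0e-04 -1.0e+00] w 0.0397 F [-0.6  0.1  0.4] q [ 0.66  0.74 -0.69  1.66  0.56  0.93  1.44]
-0.009, 0, 0.003, 0.4, 0.6, 0
max 0.009 0.6
```

View pics/w14.png

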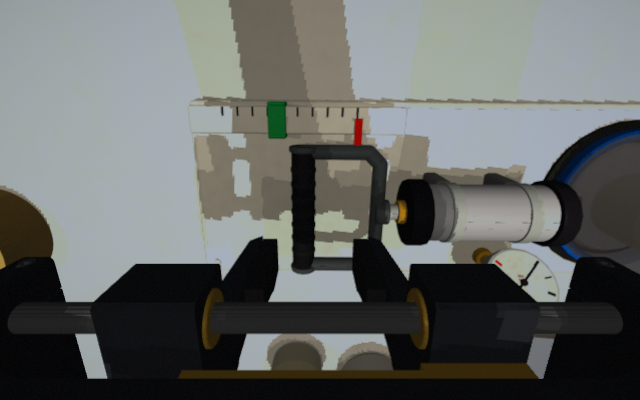

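Request:
arm_command(series=[-0.009,0,0.002,0.4,0.5,0,0,0.005,0,0,0,0,0,0,0,0,0,0])

```text
clock: 23.55
tcp_pos: [0.6052, -0.1725, 0.1181]
eef_rot: [0.475, 0.525, -0.525, -0.472]
force: [-0.1, 0.9, 0.2]
gripper_width: 0.0395
```

```bash
python3 - <<'E'
from m import *
st=robot.state();show(st)
rows(st,[((.603,-.171,.043),1.675)],[4])
E
```

```text
t 23.55 p [ 0.6052 -0.1725  0.1181] yaw 1.6747 ydown [ 0.0027 -0.0021 -1.    ] w 0.0395 F [-0.1  0.9  0.2] q [ 0.67  0.75 -0.68  1.65  0.57  0.94  1.45]
0, 0.019, 0.001, 0, 0, 0; 0, 0.019, 0.001, 0, 0, 0; 0, 0.019, 0.001, 0, 0, 0; 0, 0.019, 0.001, 0, 0, 0
max 0.019 0.0
```

Request:
arm_command(series=[0,0.019,0.001,0,0,0,0,0.018,0.001,0,0,0,0,0,0,0,0,0])

```text
clock: 23.85
tcp_pos: [0.6045, -0.1741, 0.0813]
eef_rot: [0.476, 0.525, -0.524, -0.471]
force: [-0.3, 0.4, 0.0]
gripper_width: 0.0399
```

```bash
python3 - <<'E'
from m import *
st=robot.state();show(st)
w=robot.snapshot("wrist")[:,:,::-1];cv2.imwrite("pics/w15.png",w)
rows(st,[((.603,-.171,.043),1.675)],[2])
E
```

```text
t 23.85 p [ 0.6045 -0.1741  0.0813] yaw 1.673 ydown [ 0.0058 -0.0034 -1.    ] w 0.0399 F [-0.3  0.4  0. ] q [ 0.65  0.8  -0.65  1.67  0.6   0.88  1.42]
0.002, 0.019, 0.001, 0.2, -0.1, -0.1; 0.002, 0.019, 0.001, 0.2, -0.1, -0.1
max 0.019 0.2
```

View pics/w15.png

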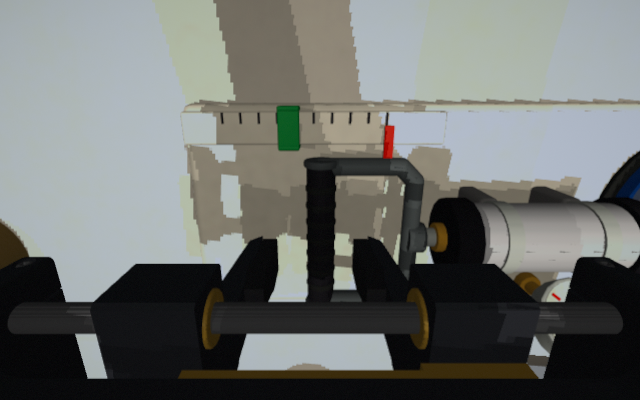

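Request:
arm_command(series=[0.002,0.019,0.001,0.2,0,-0.1,0.001,0.018,0.001,0.1,0,0,0,0,0,0,0,0])

```text
clock: 24.2
tcp_pos: [0.604, -0.1712, 0.0441]
eef_rot: [0.475, 0.525, -0.525, -0.472]
force: [-0.3, 0.5, -0.5]
gripper_width: 0.0399
```

```bash
python3 - <<'E'
from m import *
st=robot.state();show(st)
rows(st,[((.603,-.171,.043),1.675)],[1])
E
```

```text
t 24.2 p [ 0.604  -0.1712  0.0441] yaw 1.6729 ydown [ 0.0034 -0.0026 -1.    ] w 0.0399 F [-0.3  0.5 -0.5] q [ 0.63  0.85 -0.62  1.68  0.64  0.82  1.39]
0, 0.001, 0.001, 0.2, -0.1, -0.2
max 0.001 0.2
```

Request:
arm_command(series=[0,0,0,0,0,0,0,0,0,0,0,0,0,0,0,0,0,0,0,0,0,0,0,0,0,0,0,0,0,0], fingers=1, squeeze=40)

```text
clock: 24.7
tcp_pos: [0.6043, -0.1709, 0.0442]
eef_rot: [0.475, 0.525, -0.525, -0.472]
force: [0.3, 1.0, -3.9]
gripper_width: 0.0141
```

```bash
python3 - <<'E'
from m import *
st=robot.state();show(st)
w=robot.snapshot("wrist")[:,:,::-1];cv2.imwrite("pics/w16.png",w);col(w,cam("wrist",st))
E
```

```text
t 24.7 p [ 0.6043 -0.1709  0.0442] yaw 1.6733 ydown [ 0.0037 -0.0022 -1.    ] w 0.0141 F [ 0.3  1.  -3.9] q [ 0.63  0.85 -0.62  1.68  0.64  0.82  1.39]
pointer [394 132  15  42 485] [400.6 152.5] 0.056 [ 0.5457 -0.1393] ty -0.193
pointer [394 132  15  42 485] [400.6 152.5] 0.062 [ 0.5449 -0.141 ] ty -0.1947
clip [ 258  107   32   56 1541] [273.3 134.1] 0.056 [ 0.5436 -0.1951] ty -0.2484
clip [ 258  107   32   56 1541] [273.3 134.1] 0.062 [ 0.5428 -0.1944] ty -0.2476
```

View pics/w16.png

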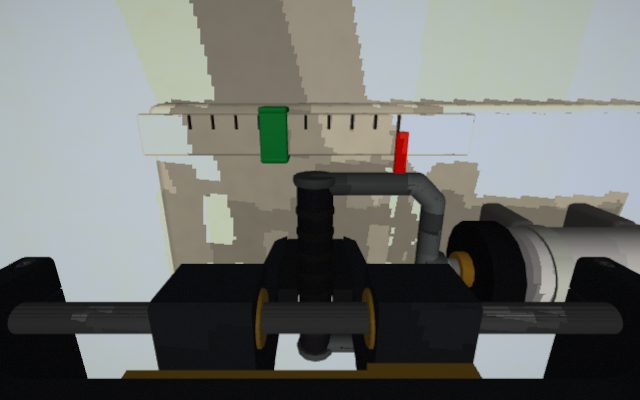

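Request:
arm_command(series=[-0.01,0,0,0,0,0,-0.01,0,0,0,0,0,-0.01,0,0,0,0,0,0,0,0,0,0,0])

```text
clock: 25.15
tcp_pos: [0.6064, -0.1904, 0.0441]
eef_rot: [0.469, 0.53, -0.523, -0.475]
force: [-0.5, 6.1, -0.0]
gripper_width: 0.0141
```

```bash
python3 - <<'E'
from m import *
st=robot.state();show(st)
w=robot.snapshot("wrist")[:,:,::-1];cv2.imwrite("pics/w17.png",w);col(w,cam("wrist",st))
rows(st,[((.6043+.0998*.0535,-.1709-.995*.0535,.044),1.673)],[3])
E
```

```text
t 25.15 p [ 0.6064 -0.1904  0.0441] yaw 1.6804 ydown [ 4.000e-04  1.190e-02 -9.999e-01] w 0.0141 F [-0.5  6.1 -0. ] q [ 0.67  0.86 -0.63  1.65  0.63  0.84  1.45]
pointer [394 133  15  41 474] [401.4 152.9] 0.056 [ 0.5478 -0.1588] ty -0.2127
pointer [394 133  15  41 474] [401.4 152.9] 0.062 [ 0.547  -0.1607] ty -0.2145
clip [ 308  107   28   56 1455] [321.3 134.1] 0.056 [ 0.5436 -0.1948] ty -0.248
clip [ 308  107   28   56 1455] [321.3 134.1] 0.062 [ 0.543 -0.195] ty -0.2482
-0.011, 0, 0, 0, 0.1, 0.2; -0.011, 0, 0, 0, 0.1, 0.2; -0.011, 0, 0, 0, 0.1, 0.2
max 0.011 0.2
```

Request:
arm_command(series=[-0.012,0,0,0,0.2,0.3,-0.012,0,0,0,0.2,0.3,-0.012,0,0,0,0.2,0.3,-0.008,0,0,0,0,0.1,-0.003,0,0,0,0,0])

```text
clock: 25.7
tcp_pos: [0.609, -0.2163, 0.0441]
eef_rot: [0.465, 0.531, -0.524, -0.477]
force: [-2.0, 7.7, 0.7]
gripper_width: 0.0138
```

```bash
python3 - <<'E'
from m import *
st=robot.state();show(st)
w=robot.snapshot("wrist")[:,:,::-1];cv2.imwrite("pics/w18.png",w);col(w,cam("wrist",st))
show(robot.state())
E
```

```text
t 25.7 p [ 0.609  -0.2163  0.0441] yaw 1.6839 ydown [-0.0058  0.018  -0.9998] w 0.0138 F [-2.   7.7  0.7] q [ 0.7   0.88 -0.64  1.61  0.62  0.87  1.51]
pointer [395 133  15  41 473] [401.6 152.9] 0.056 [ 0.5505 -0.1848] ty -0.2388
pointer [395 133  15  41 473] [401.6 152.9] 0.062 [ 0.5497 -0.1867] ty -0.2406
clip [ 363  107   35   56 1538] [381.1 134.2] 0.056 [ 0.5434 -0.1952] ty -0.2485
clip [ 363  107   35   56 1538] [381.1 134.2] 0.062 [ 0.543  -0.1967] ty -0.2499
t 25.75 p [ 0.609  -0.2161  0.0441] yaw 1.6841 ydown [-0.006   0.0183 -0.9998] w 0.0138 F [-2.1  8.3  1.1] q [ 0.7   0.88 -0.64  1.61  0.62  0.87  1.51]
```

View pics/w18.png

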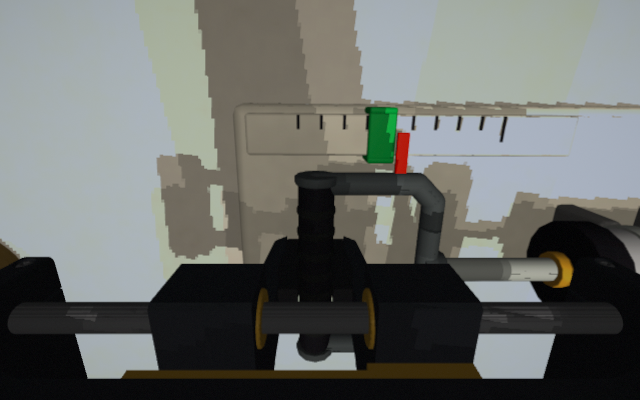

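Request:
arm_command(series=[-0.009,0,0,0,0.2,0.5,-0.006,0,0,0,0.2,0.4,-0.003,0,0,0,0,0])

```text
clock: 26.05
tcp_pos: [0.6094, -0.2207, 0.0441]
eef_rot: [0.464, 0.53, -0.525, -0.477]
force: [-2.5, 9.8, 0.2]
gripper_width: 0.014
```

```bash
python3 - <<'E'
from m import *
st=robot.state();show(st)
w=robot.snapshot("wrist")[:,:,::-1];cv2.imwrite("pics/w19.png",w);col(w,cam("wrist",st))
show(robot.state())
rows(robot.state(),[((.6043+.0998*.0537,-.1709-.995*.0537,.044),1.673)],[1])
E
```

```text
t 26.05 p [ 0.6094 -0.2207  0.0441] yaw 1.6852 ydown [-0.0096  0.0176 -0.9998] w 0.014 F [-2.5  9.8  0.2] q [ 0.7   0.88 -0.64  1.61  0.62  0.88  1.52]
pointer [395 133  15  41 475] [401.6 153. ] 0.056 [ 0.5509 -0.1891] ty -0.2432
pointer [395 133  15  41 475] [401.6 153. ] 0.062 [ 0.5502 -0.1911] ty -0.245
clip [ 372  107   36   56 1264] [389.4 132. ] 0.056 [ 0.5425 -0.1962] ty -0.2493
clip [ 372  107   36   56 1264] [389.4 132. ] 0.062 [ 0.5422 -0.1978] ty -0.2509
t 26.1 p [ 0.6094 -0.2206  0.0441] yaw 1.6853 ydown [-0.0096  0.0181 -0.9998] w 0.0141 F [-3.3  8.7  1.1] q [ 0.7   0.88 -0.64  1.6   0.62  0.88  1.52]
-0.004, 0, 0, -0.4, 0.7, 1.1
max 0.004 1.1
```

Request:
arm_command(series=[-0.006,0,0,-0.3,0.4,0.7,-0.006,0,0,-0.2,0.4,0.7,-0.005,0,0,0,0,0])

```text
clock: 26.4
tcp_pos: [0.6098, -0.2232, 0.0441]
eef_rot: [0.469, 0.528, -0.525, -0.475]
force: [-2.4, 9.4, 0.1]
gripper_width: 0.0139
```

```bash
python3 - <<'E'
from m import *
st=robot.state();show(st)
w=robot.snapshot("wrist")[:,:,::-1];cv2.imwrite("pics/w20.png",w);col(w,cam("wrist",st))
show(robot.state())
E
```

```text
t 26.4 p [ 0.6098 -0.2232  0.0441] yaw 1.68 ydown [-0.0033  0.0102 -0.9999] w 0.0139 F [-2.4  9.4  0.1] q [ 0.7   0.88 -0.63  1.61  0.63  0.87  1.51]
pointer [394 133  15  41 475] [401.4 152.9] 0.056 [ 0.5512 -0.1915] ty -0.2456
pointer [394 133  15  41 475] [401.4 152.9] 0.062 [ 0.5505 -0.1934] ty -0.2474
clip [ 377  107   36   56 1142] [393.8 129.4] 0.056 [ 0.5416 -0.1967] ty -0.2498
clip [ 377  107   36   56 1142] [393.8 129.4] 0.062 [ 0.5413 -0.1984] ty -0.2514
t 26.45 p [ 0.6099 -0.2235  0.0441] yaw 1.6799 ydown [-0.0033  0.0105 -0.9999] w 0.014 F [-3.7  9.4  0.5] q [ 0.7   0.88 -0.63  1.61  0.63  0.87  1.51]
```

View pics/w20.png

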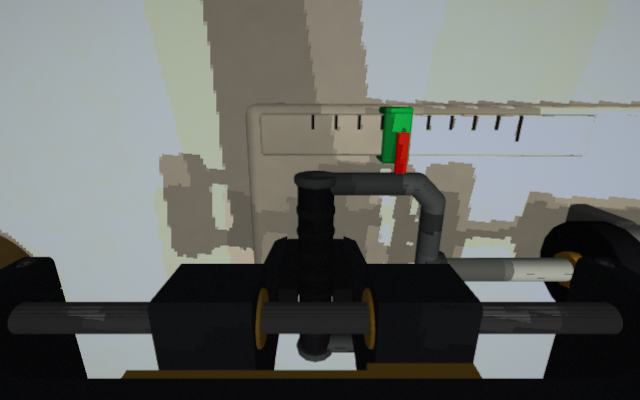

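Request:
arm_command(series=[-0.006,0,0,-0.2,0.2,0.5,-0.005,0,0,0,0.1,0.2])

```text
clock: 26.65
tcp_pos: [0.61, -0.2247, 0.0441]
eef_rot: [0.469, 0.529, -0.525, -0.475]
force: [-2.9, 10.0, 1.2]
gripper_width: 0.0138
```

```bash
python3 - <<'E'
from m import *
st=robot.state();show(st)
w=robot.snapshot("wrist")[:,:,::-1];cv2.imwrite("pics/w21.png",w);col(w,cam("wrist",st));crop(w,250,90,330,110,2.4,"pics/c21.png")
b=robot.snapshot("side")[:,:,::-1];crop(b,250,110,110,140,4.2,"pics/s21.png")
a=robot.snapshot("scene")[:,:,::-1];crop(a,260,130,140,90,5.5,"pics/a21.png")
for i in range(3): robot.snapshot("side")
st=robot.state();show(st)
E
```

```text
t 26.65 p [ 0.61   -0.2247  0.0441] yaw 1.6806 ydown [-0.0021  0.0096 -1.    ] w 0.0138 F [-2.9 10.   1.2] q [ 0.7   0.88 -0.63  1.61  0.63  0.87  1.51]
pointer [395 133  15  41 474] [401.6 153. ] 0.056 [ 0.5514 -0.193 ] ty -0.2471
pointer [395 133  15  41 474] [401.6 153. ] 0.062 [ 0.5506 -0.1949] ty -0.2488
clip [ 380  107   37   56 1155] [398.9 129.4] 0.056 [ 0.5415 -0.1961] ty -0.2492
clip [ 380  107   37   56 1155] [398.9 129.4] 0.062 [ 0.5412 -0.1979] ty -0.2509
t 26.95 p [ 0.61   -0.2248  0.0441] yaw 1.6805 ydown [-0.0022  0.0095 -1.    ] w 0.0142 F [-2.6  9.7  1.8] q [ 0.7   0.88 -0.63  1.61  0.63  0.87  1.51]
```

View pics/c21.png

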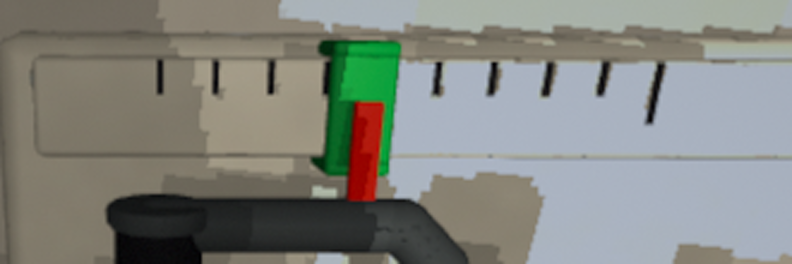

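View pics/s21.png

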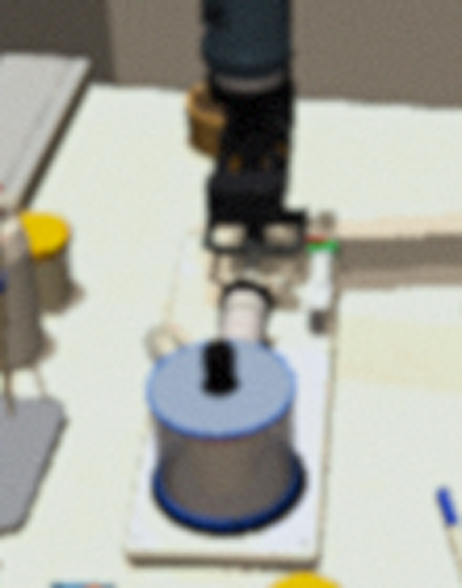

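View pics/a21.png

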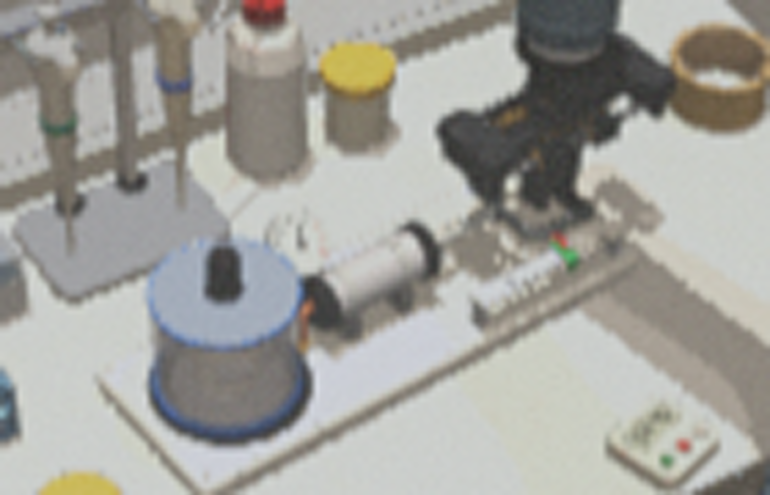

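```bash
python3 - <<'E'
from h import *
print(robot.job_done()); show(robot.state())
E
```

```text
the job is handed in; nothing more can be done
None
the job is handed in; nothing more can be done
```

I stood the red-lidded cup on the seat, put the bell over it down on the gasket, then pulled the pump handle to the green clip. I handed the job in at about 27 s with the handle still gripped and held. `robot.job_done()` gave no verdict.

**Last checks**
- **Cup:** it stood about 3 mm from the seat's centre, measured just before the bell went on.
- **Bell:** it was about 2 mm off centre by its roof edge. Its knob top was at about 0.159 m, where 0.160 m means fully seated. Both come from pictures taken before the pull; the later ones show it unmoved.
- **Handle:** it was pulled 54 mm, and the ticks and clip put the mark at 53.7 mm. The pointer showed over the clip, with a spring load of about 10 N. The arm had held still for 0.3 s before I handed in.

**What disagreed**
- **Bell centre:** the different camera views put it up to 3 mm apart.
- **Clip position:** once the pointer partly covered the clip, its measured position drifted by 1–2 mm. I used the earlier clear views and the scale ticks instead.
- **Touchdown:** while I lowered the cup and the bell, the wrist force showed no clear contact. I judged contact by height and pictures.
- **Tilt:** while lowering the bell, I briefly tilted the tool by about 0.02 rad through a wrong-sign correction. I straightened it before letting go.

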